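# Change over the sample wheel of a bench analyser

### The job

Turn the spoked sample wheel to bring the spent white bottle out from beneath the clear canopy to the front, and first stand it upright in the steel tray. Then load every jar from the bin upright into the wheel, one to a bay, turning the wheel on by its spokes to bring empty bays to the front. Finish with an empty bay squarely at the front, so that all jars are in the side and rear bays, and leave the paper roll in the bin and the marker pen on the bench where it lies.

Things in the scene. Friction and masses are not known exactly. Their poses are not given: they have to be found in the camera images.
- analyser: fixed bench analyser that carries the wheel; origin on the wheel's upright axis at bench level. Its own -x side is the front, the loading side, roughly towards the robot; the front bay's centre is at own x = -80 mm, y = 0. Behind the wheel stands a white housing 75 mm high (own x 190 to 340 mm); two posts on it carry a clear canopy that reaches over the wheel
- canopy (a point): middle of the front edge of the analyser's clear flat canopy, on its underside: straight above the wheel's axis, 125 mm above the bench (axes as the analyser's). The canopy is 5 mm thick and 270 mm wide (y) and covers all behind this edge, so that only the bay at the front can be reached from above
- wheel: sample wheel; origin on its axis, 18 mm above the bench; its orientation tells how far it has turned. Turns either way without limit, stays where left (friction 0.25 N m). Grey disc, radius 121 mm, top (bay floor) 30 mm above the bench. Four bays centred 80 mm out along own +x, +y, -x, -y. Hub 68 mm across, its top 54 mm above the bench, with a 24 mm steel cap 8 mm higher
- bay (a point): centre of the floor of the wheel's bay on its own +x (80 mm out; axes as the wheel's). The four bays are alike: 64 mm wide across, from 34 to 117 mm from the axis, with side and outer walls 4 mm thick that stand 24 mm above the floor (54 mm above the bench)
- spoke (a point): point on the centre line of the wheel's spoke on its own +x, 145 mm from the axis, 48 mm above the bench. Eight such level steel spokes, 10 mm thick, every 45 degrees (at each bay's middle and between bays), free from 121 to 166 mm from the axis, then a black ball of 16 mm. Push them sideways, 2 to 3 N
- bin: fixed white plastic bin, 250 mm (own x) by 220 mm (own y) outside, 36 mm high, walls and floor 4 mm; origin at the centre of its underside. Holds the jars and a paper roll; it is left or right of the analyser
- tray: fixed steel tray, 180 mm (own x) by 150 mm (own y) outside, 26 mm high, walls and floor 4 mm, empty; origin at the centre of its underside; on the other side of the analyser from the bin
- bottle_center (a point): spent bottle in one bay of the wheel, under the canopy at the start: white round plastic body 34 mm across up to 59 mm high, then a grey shoulder and an 18 mm nozzle, 78 mm tall in all, 0.07 kg; the point is 39 mm above its underside, on its axis, z up its axis
- jar1_center (a point): specimen jar, an upright amber glass cylinder with paper label and white cap, 44 mm across and 64 mm tall, 0.1 kg; the point is its centre, 32 mm above its underside, z up its axis. It starts upright in the bin. Absent (None) in some starts
- jar2_center (a point): specimen jar, an upright amber glass cylinder with paper label and white cap, 44 mm across and 64 mm tall, 0.1 kg; the point is its centre, 32 mm above its underside, z up its axis. It starts upright in the bin. Absent (None) in some starts
- jar3_center (a point): specimen jar, an upright amber glass cylinder with paper label and white cap, 44 mm across and 64 mm tall, 0.1 kg; the point is its centre, 32 mm above its underside, z up its axis. It starts upright in the bin. Absent (None) in some starts
- roll: roll of paper tape lying flat in the bin among the jars, 52 mm across, 24 mm high; origin at the centre of its underside. To be left in the bin
- marker: black marker pen lying on the bench, 14 mm thick, about 130 mm long; bystander; origin at its underside's centre

How it is judged:
By the outcome, as a careful person would: the job done as asked, in the order asked, and still so for the second after the job is handed in, with the robot touching nothing.
Of jar1, jar2, jar3 only 2 to 3 are there at a start; the rules pass over those that are not, and their reading is None.
At some moment in a run one of jar1, jar2, jar3 may be knocked a few centimetres aside while the robot is not near it.
It also fails if it takes over 210 s, if anything falls off the work surface, if the arm or the gripper's body presses on something with over 40 N, if the wrist force passes 120 N, or if a joint passes its speed limit or range.

### The arm

A 7-joint arm with a two-finger parallel gripper is mounted at the origin on the work surface. World frame = base frame: x ahead of the robot, y to its left, z up, the work surface at z = 0. Lengths are in mm, angles in rad, forces in N, time in s.
With the tool pointing down it reaches from about 400 to 875 mm from the base axis. Payload 4.4 kg.
Tool frame: the origin (TCP) lies midway between the tips of the shut fingers; the grasp point (between the pads) lies 19 mm behind it; z points along the fingers, y is the line along which they close (so a half turn about z gives the same grasp; the last joint's range is limited). The gripper opens to 85 mm and grips with 20 to 120 N. Pads are 22 mm wide; open, the fingers measure 114 mm over their backs; the gripper's body (76 mm by 85 mm) begins 54 mm behind the grasp point. The pads swing forward as they close: fully open they stand 13 mm farther back than shut.
Start: joints at [-1.172, 0.628, 0.038, 1.517, -0.027, 0.996, -0.02], TCP at [291.338, 581.068, 231.313] pointing down, gripper open.
Joint ranges: [-3.06, 3.06], [-0.37, 2.12], [-1.25, 1.32], [0.18, 2.47], [-1.1, 4.24], [0.23, 1.98], [-2.94, 2.94]. Speed limits (rad/s): [2.57, 2.57, 3.14, 3.14, 3.14, 3.14, 3.14].

### API

Orientations are given as [roll, pitch, yaw] about the fixed x, y, z axes, in that order (R = Rz(yaw) Ry(pitch) Rx(roll)).
In Python, from cell import read_state, get_image, finish_job gives the robot as it stands.
- The arm moves only by the tool send_rows, never from a script. Its argument "series" is a list of rows, each an object of numbers: "ax", "ay", "az": the turn, a rotation vector about the tool's x, y, z in rad; "dx", "dy", "dz": the shift along the tool's x, y, z in cm; "hand": the closure, from 0 (fully open) to 1 (shut). In form: [{"ax": .., "ay": .., "az": .., "dx": .., "dy": .., "dz": .., "hand": ..}, ...]. A call has 1 to 10 rows; each row is the pose to reach, as a shift and turn from the pose commanded when the call began, along the tool's axes at that moment; what a row does not reach only later rows make up. A row lasts 1/10 s, in which the tool goes at most 50 mm and 8.59 degrees, less where a joint would pass 70% of its speed; a pose out of reach is approached as far as the arm can. A call with a gripper value outside its range is refused whole. The fingers move at their own pace and stop on an object; the grip force is fixed at half the most. Time passes only in rows, so rows that repeat a pose let the fingers close. It gives the time, the measured TCP pose, the force, the opening and the grip force at its end, in the units of the state.
- read_state(): the state, without advancing time (a new reading comes with each control period).
- get_image(name): name is "scene" or "side" or "wrist"; returns a dict with "pixels" (400x640x3 uint8, red, green, blue), "mtx" (3x3 intrinsics, pixels), "R" (3x3) and "t" (3): a world point X has camera coordinates R X + t. Camera axes: x right, y down, z forward; pixel columns grow to the right and rows downward; lengths in mm; the calibration is good to about 2 mm. A picture is of the moment at which its call begins. There is no depth.
- finish_job(): hands the job in; it is judged then, once.
The state is a dict: "clock": time; "qpos": joint angles; "qd": joint speeds; "tau": joint torques, N m; "eef_pos": TCP position; "tool_rot": TCP orientation; "force": force on the tool from outside, world axes, zero at the start; "torque": the same for the moment, N m; "width": finger opening in mm; "gripper_force": force on a finger pad.
Only numpy, scipy, OpenCV 4.12 (cv2) and the standard library are available. Lean on these libraries where they do the work, as an engineer would, in place of code of your own. Each camera call takes 0.05 s, during which the arm holds its last target. There are 200 camera calls.

## Working session

There is one attempt and no reset: what is moved stays moved. The work goes in short steps, Python scripts to look and compute and a tool call to move; the robot and the scene stay as the last step left them, time stands still between calls to the robot, and variables do not carry over. Pictures are saved under pics/ and viewed, at most 14 in all, crops included, and the job is handed in when it is done.

Besides the shell and the picture viewer there is one more tool, called as name(argument=value, ...), one argument or row to a line, values as JSON. send_rows: Moves the arm, as the interface text tells. Its arguments: {"type":"object","properties":{"series":{"type":"array","items":{"type":"object","properties":{"ax":{"type":"number"},"ay":{"type":"number"},"az":{"type":"number"},"dx":{"type":"number"},"dy":{"type":"number"},"dz":{"type":"number"},"hand":{"type":"number"}}}}},"required":["series"]}

```bash
mkdir -p pics; ls; python3 - <<'E'
from cell import *
import cv2,numpy as np
s=read_state();print({k:np.round(v,3) for k,v in s.items()})
for n in("scene","side","wrist"):
    g=get_image(n);cv2.imwrite(f"pics/{n}0.png",g["pixels"][:,:,::-1]);print(n,g["mtx"].tolist(),np.round(g["R"],3).tolist(),np.round(g["t"],0), np.round(-g["R"].T@g["t"]))
E
```

```text
pics
{'clock': np.float64(0.0), 'qpos': array([-1.172,  0.629,  0.038,  1.518, -0.027,  0.996, -0.02 ]), 'qd': array([-0.002,  0.001,  0.   ,  0.001, -0.   , -0.001, -0.   ]), 'tau': array([ 1.0000e-03, -5.6339e+01,  1.2260e+00, -1.9344e+01,  1.1000e-02,
        1.0000e-02,  0.0000e+00]), 'eef_pos': array([291.024, 580.463, 230.354]), 'tool_rot': array([-3.14 , -0.   ,  2.677]), 'force': array([-0.585,  0.31 , -0.342]), 'torque': array([-0.037, -0.03 , -0.014]), 'gripper_force': np.float64(0.0), 'width': np.float64(84.997)}
scene [[413.45737637990504, 0.0, 320.1388154671695], [0.0, 413.45737637990504, 202.76755759870787], [0.0, 0.0, 1.0]] [[0.087, 0.996, -0.009], [0.583, -0.058, -0.811], [-0.808, 0.065, -0.586]] [ -31. -262. 1787.] [1599. -101.  833.]
side [[511.2835378769836, 0.0, 319.575184778158], [0.0, 511.2835378769836, 194.4864460141635], [0.0, 0.0, 1.0]] [[0.852, -0.523, 0.02], [-0.348, -0.594, -0.725], [0.391, 0.611, -0.688]] [-481.  282. 1082.] [  85. -746.  958.]
wrist [[292.2758880179921, 0.0, 322.4189497181007], [0.0, 292.2758880179921, 202.944054578592], [0.0, 0.0, 1.0]] [[0.449, 0.894, -0.002], [0.862, -0.432, 0.264], [0.235, -0.12, -0.964]] [-650.  -34.  379.] [232. 612. 374.]
```

View pics/scene0.png

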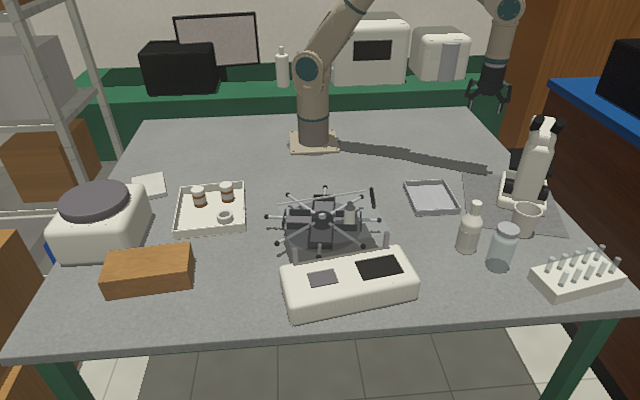

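View pics/side0.png

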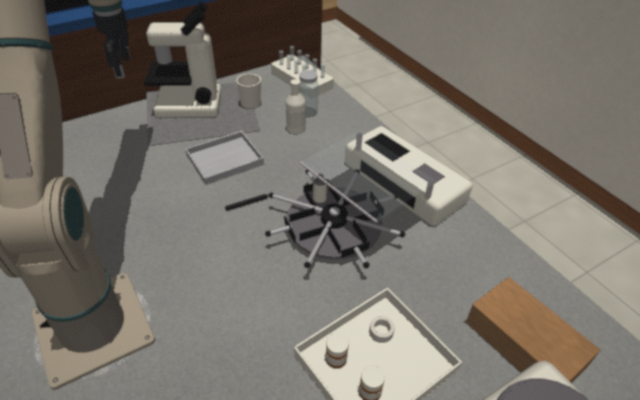

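The scene view shows the hub at about (323,217), the bottle at (350,213) and the marker at (372,198). The tray is at (432,197), jar caps are at (199,189) and (226,184), and the roll is at (225,215). The side view shows the hub at (334,213), the bottle at (320,187), jar caps at (337,343) and (372,374), the roll at (381,327) and the tray at (224,156).

```bash
cat > h.py <<'E'
from cell import *
import cv2,numpy as np
from scipy.spatial.transform import Rotation as Ro
def shot(n,save=None,crop=None,z=1):
    g=get_image(n)
    if save:
        p=g["pixels"][:,:,::-1]
        if crop: p=p[crop[1]:crop[3],crop[0]:crop[2]]
        cv2.imwrite(f"pics/{save}.png",cv2.resize(p,None,fx=z,fy=z,interpolation=cv2.INTER_CUBIC))
    return g
def ray(g,px):
    d=g["R"].T@np.linalg.inv(g["mtx"])@np.array([px[0],px[1],1.]);return -g["R"].T@g["t"],d/np.linalg.norm(d)
def plane(g,px,z):
    o,d=ray(g,px);return np.round(o+d*(z-o[2])/d[2],1)
def tri(*gp):
    A=np.zeros((3,3));b=np.zeros(3)
    for g,p in gp:
        o,d=ray(g,p);M=np.eye(3)-np.outer(d,d);A+=M;b+=M@o
    x=np.linalg.solve(A,b);return np.round(x,1),np.round([np.linalg.norm(np.cross(ray(g,p)[1],x-ray(g,p)[0])) for g,p in gp],1)
def proj(g,X):
    c=g["R"]@np.asarray(X,float)+g["t"];u=g["mtx"]@c;return np.round(u[:2]/u[2],1)
def rows(target,yaw=None):
    """shift (cm) in tool axes, turn about tool z to reach world target/yaw"""
    s=read_state();R=Ro.from_euler("xyz",s["tool_rot"]);d=R.inv().apply(np.asarray(target)-s["eef_pos"])/10
    rv=np.zeros(3)
    if yaw is not None: rv=(R.inv()*Ro.from_euler("xyz",[np.pi,0,yaw])).as_rotvec()
    return np.round(d,2),np.round(rv,3)
E
python3 - <<'E'
from h import *
a=shot("scene");b=shot("side",)
for n,p,q in [("hubcap",(323,215),(334,212)),("bottletop",(350,204),(320,181)),("jarA",(199,189),(337,341)),("jarB",(226,184),(372,373)),("roll",(225,213),(381,325))]: print(n,tri((a,p),(b,q)))
for n,p,q in [("jarA",(199,189),(337,341)),("jarB",(226,184),(372,373))]: print(n,plane(a,p,68),plane(b,q,68))
print("tray",[plane(a,p,26) for p in [(404,182),(446,180),(461,212),(415,215)]],[plane(b,p,26) for p in [(186,153),(242,133),(263,156),(206,180)]])
print("bin",[plane(a,p,36) for p in [(182,184),(244,180),(245,231),(174,234)]],[plane(b,p,36) for p in [(387,290),(296,352),(460,362)]])
# enlarged crop
cv2.imwrite("pics/z1.png",np.hstack([cv2.resize(a["pixels"][170:265,250:400,::-1],(600,380),interpolation=2)[:, :400],cv2.resize(b["pixels"][140:280,220:420,::-1],(543,380),interpolation=2)[:, 40:440]]))
E
```

```text
hubcap (array([595.1, -13.6,  56.8]), array([2.4, 2.4]))
bottletop (array([601.8,  66.8,  96.3]), array([3.9, 3.9]))
jarA (array([ 411.8, -373. ,   81.4]), array([41.9, 41.9]))
jarB (array([ 417.1, -365. ,   57.5]), array([44.6, 44.6]))
roll (array([ 516.4, -321.9,   29.5]), array([0.5, 0.5]))
jarA [ 425.5 -410.5   68. ] [ 403.6 -324.8   68. ]
jarB [ 403.7 -323.7   68. ] [ 423.4 -413.7   68. ]
tray [array([388.8, 297.8,  26. ]), array([390.9, 450.7,  26. ]), array([580.7, 435.5,  26. ]), array([581.7, 284.4,  26. ])] [array([373.9, 424.3,  26. ]), array([553.6, 430.9,  26. ]), array([558.5, 301.3,  26. ]), array([378.5, 287. ,  26. ])]
bin [array([ 338.1, -488.3,   36. ]), array([ 333.8, -271.3,   36. ]), array([ 621.7, -250.5,   36. ]), array([ 615.1, -461.9,   36. ])] [array([ 577.5, -261.1,   36. ]), array([ 332.2, -288.4,   36. ]), array([ 597.2, -472. ,   36. ])]
```

View pics/z1.png

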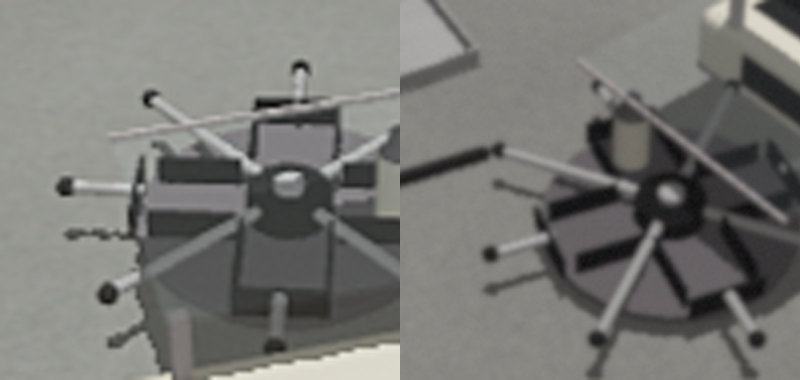

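The crops show the bottle in the left (+y) bay. The spoke balls in the scene view are at about (325,187), (288,194) and (266,217), and the canopy edge runs from (277,204) rightwards. Only two jars are in the bin.

```bash
python3 - <<'E'
from h import *
a=shot("scene");b=shot("side")
print("canopy ends side",plane(b,(301,162.8),128),plane(b,(376.5,221),128),"scene L",plane(a,(277,203.8),128))
print("cap",plane(a,(322.5,215.5),62),plane(b,(334,211.5),62))
P=[(250+x/4,170+y/4) for x,y in [(300,67),(152,98),(65,186),(108,293),(275,346)]]
print([plane(a,p,48) for p in P])
Q=[(220+(X-360)/2.715,140+Y/2.714) for X,Y in [(492,150),(490,254),(598,340),(758,340)]]
print([plane(b,p,48) for p in Q])
c=np.array([596-130,-14,330]);print(rows(c,np.pi))
E
```

```text
canopy ends side [577.1 114.6 128. ] [ 621.9 -146.3  128. ] scene L [ 618.8 -147.9  128. ]
cap [602.  -13.8  62. ] [593.1 -19.3  62. ]
[array([424.,  11.,  48.]), array([ 458.1, -116.5,   48. ]), array([ 571.8, -186.7,   48. ]), array([ 700.5, -153.7,   48. ]), array([766.7, -39.4,  48. ])]
[array([487.4, 126.9,  48. ]), array([424.7,   9.8,  48. ]), array([ 457.7, -121.2,   48. ]), array([ 572.4, -189.1,   48. ])]
(array([-42.29, -45.35,  -9.87]), array([-0.   , -0.   , -0.465]))
```

send_rows(
  series=[
    {"dx": -42.3,"dy": -45.3,"dz": -8,"az": -0.63,"hand": 0},
    {"dx": -42.3,"dy": -45.3,"dz": -8,"az": -0.63,"hand": 0},
    {"dx": -42.3,"dy": -45.3,"dz": -8,"az": -0.63,"hand": 0},
    {"dx": -42.3,"dy": -45.3,"dz": -8,"az": -0.63,"hand": 0},
    {"dx": -42.3,"dy": -45.3,"dz": -8,"az": -0.63,"hand": 0},
    {"dx": -42.3,"dy": -45.3,"dz": -8,"az": -0.63,"hand": 0},
    {"dx": -42.3,"dy": -45.3,"dz": -8,"az": -0.63,"hand": 0},
    {"dx": -42.3,"dy": -45.3,"dz": -8,"az": -0.63,"hand": 0},
    {"dx": -42.3,"dy": -45.3,"dz": -8,"az": -0.63,"hand": 0},
    {"dx": -42.3,"dy": -45.3,"dz": -8,"az": -0.63,"hand": 0},
  ],
)

```text
invalid input at $.series[0]: expected keys ax, ay, az, dx, dy, dz, hand
```

```bash
python3 - <<'E'
from h import *
print(rows([466,-14,310],3.31),read_state()["eef_pos"],read_state()["qpos"])
E
```

```text
(array([-42.29, -45.35,  -7.87]), array([-0.   , -0.   , -0.633])) [291.29010298 580.9347496  231.07701972] [-1.17180268  0.62866504  0.03851942  1.51760237 -0.02700127  0.99630083
 -0.02001811]
```

send_rows(
  series=[
    {"ax": 0,"ay": 0,"dx": -42.3,"dy": -45.3,"dz": -8,"az": -0.63,"hand": 0},
    {"ax": 0,"ay": 0,"dx": -42.3,"dy": -45.3,"dz": -8,"az": -0.63,"hand": 0},
    {"ax": 0,"ay": 0,"dx": -42.3,"dy": -45.3,"dz": -8,"az": -0.63,"hand": 0},
    {"ax": 0,"ay": 0,"dx": -42.3,"dy": -45.3,"dz": -8,"az": -0.63,"hand": 0},
    {"ax": 0,"ay": 0,"dx": -42.3,"dy": -45.3,"dz": -8,"az": -0.63,"hand": 0},
    {"ax": 0,"ay": 0,"dx": -42.3,"dy": -45.3,"dz": -8,"az": -0.63,"hand": 0},
    {"ax": 0,"ay": 0,"dx": -42.3,"dy": -45.3,"dz": -8,"az": -0.63,"hand": 0},
    {"ax": 0,"ay": 0,"dx": -42.3,"dy": -45.3,"dz": -8,"az": -0.63,"hand": 0},
    {"ax": 0,"ay": 0,"dx": -42.3,"dy": -45.3,"dz": -8,"az": -0.63,"hand": 0},
    {"ax": 0,"ay": 0,"dx": -42.3,"dy": -45.3,"dz": -8,"az": -0.63,"hand": 0},
  ],
)

```text
clock: 1.35
eef_pos: [431.7, 103.4, 296.0]
tool_rot: [3.141, 0.001, -2.976]
force: [0.8, 1.0, 0.5]
width: 85.5
gripper_force: 0.0
```

```bash
python3 - <<'E'
from h import *
s=read_state();print(rows([466,-14,310],3.31),s["eef_pos"],s["tool_rot"],s["qpos"])
E
```

```text
(array([ -1.45, -12.14,  -1.4 ]), array([ 0.   ,  0.001, -0.003])) [431.73483886 103.3980006  295.96678256] [ 3.14137558e+00  1.08563614e-03 -2.97635738e+00] [-0.26179139  0.25157116 -0.04584592  1.97081573  0.01427859  0.91840284
  1.42117941]
```

send_rows(
  series=[
    {"ax": 0,"ay": 0,"dx": -1.4,"dy": -12.1,"dz": -1.4,"az": 0,"hand": 0.5},
    {"ax": 0,"ay": 0,"dx": -1.4,"dy": -12.1,"dz": -1.4,"az": 0,"hand": 1},
    {"ax": 0,"ay": 0,"dx": -1.4,"dy": -12.1,"dz": -1.4,"az": 0,"hand": 1},
    {"ax": 0,"ay": 0,"dx": -1.4,"dy": -12.1,"dz": -1.4,"az": 0,"hand": 1},
    {"ax": 0,"ay": 0,"dx": -1.4,"dy": -12.1,"dz": -1.4,"az": 0,"hand": 1},
    {"ax": 0,"ay": 0,"dx": -1.4,"dy": -12.1,"dz": -1.4,"az": 0,"hand": 1},
    {"ax": 0,"ay": 0,"dx": -1.4,"dy": -12.1,"dz": -1.4,"az": 0,"hand": 1},
    {"ax": 0,"ay": 0,"dx": -1.4,"dy": -12.1,"dz": -1.4,"az": 0,"hand": 1},
  ],
)

```text
clock: 2.15
eef_pos: [464.9, -10.6, 309.2]
tool_rot: [3.141, -0.0, -2.974]
force: [-0.0, 0.1, -0.3]
width: -0.3
gripper_force: 0.0
```

```bash
python3 - <<'E'
from h import *
s=read_state();print(s["eef_pos"],s["tool_rot"])
g=shot("wrist","w1")
for n,X in dict(cap=[598,-16,62],front=[598-.986*80,-16-.169*80,30],canL=[577,115,125],canR=[622,-147,125]).items(): print(n,proj(g,X))
E
```

```text
[464.87683893 -10.56929576 309.23424506] [ 3.14126467e+00 -2.87880567e-04 -2.97426591e+00]
cap [303.  261.9]
front [303.3 203.5]
canL [405.2 285.6]
canR [194.1 286.3]
```

View pics/w1.png

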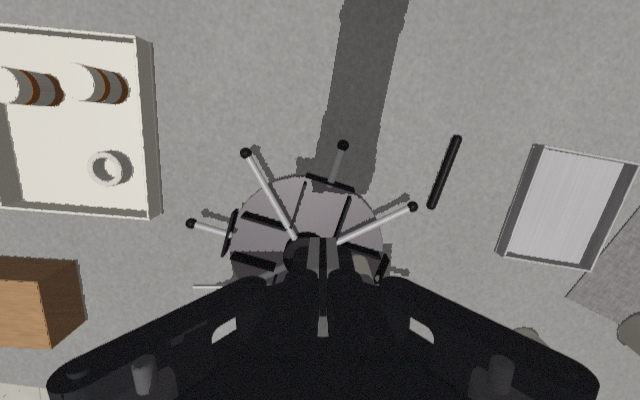

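The wrist view shows the wheel with balls at (245,153), (343,145), (413,207) and (190,223). The marker runs (457,138) to (431,206), clear of the ball circle, with the bin at left and the tray at right.

```bash
cat >> h.py <<'E'
from scipy.optimize import least_squares
def wheel(g,balls,c=None,r=174):
    P=np.array([plane(g,p,48)[:2] for p in balls])
    f=lambda v:((P[:,0]-v[0])**2+(P[:,1]-v[1])**2)**.5-v[2]
    s=least_squares(f,[598,-16,r]);c0=s.x if c is None else np.array([*c,r])
    an=np.degrees(np.arctan2(P[:,1]-c0[1],P[:,0]-c0[0]))%360
    return np.round(c0,1),np.round(an,1),np.round(f(c0),1)
E
python3 - <<'E'
from h import *
g=shot("wrist")
print(wheel(g,[(245,153),(343,145),(413,207),(190,223)]))
print(wheel(g,[(245,153),(343,145),(413,207),(190,223)],(598,-16)))
print("tray",[plane(g,p,26) for p in [(536,144),(640,163),(591,271),(499,251)]])
print("marker",plane(g,(457,138),10),plane(g,(431,206),10))
# colour blobs of balls refined
p=cv2.cvtColor(g["pixels"],cv2.COLOR_RGB2GRAY)
for c in [(245,153),(343,145),(413,207),(190,223)]:
    x,y=c;w=p[y-9:y+10,x-9:x+10]<45;yy,xx=np.nonzero(w);print(c,xx.mean()+x-9,yy.mean()+y-9,w.sum())
E
```

```text
(array([597.8, -14.3, 176. ]), array([216.5, 171.6, 126.5, 261.2]), array([-0.1,  0.1, -0.1,  0.1]))
(array([598, -16, 174]), array([216. , 171. , 126.2, 261. ]), array([1.1, 2.7, 3.5, 0.4]))
tray [array([377.5, 286.1,  26. ]), array([378.3, 445.4,  26. ]), array([555.2, 445.6,  26. ]), array([546.2, 287.6,  26. ])]
marker [387.8 179.2  10. ] [495.6 168.7  10. ]
(245, 153) 245.59756097560975 152.390243902439 82
(343, 145) 342.9684210526316 144.7263157894737 95
(413, 207) 412.6515151515151 205.92424242424244 66
(190, 223) 190.515625 222.734375 64
```

```bash
python3 - <<'E'
from h import *
s=read_state();print(s["eef_pos"],rows([468.6,51.3,36],np.radians(153)))
E
```

```text
[465.00830751 -10.99611317 309.27653298] (array([-1.39,  6.08, 27.33]), array([ 0.   , -0.   ,  0.638]))
```

send_rows(
  series=[
    {"ax": 0,"ay": 0,"dx": -1.4,"dy": 6.1,"dz": 4,"az": 0.64,"hand": 1},
    {"ax": 0,"ay": 0,"dx": -1.4,"dy": 6.1,"dz": 8,"az": 0.64,"hand": 1},
    {"ax": 0,"ay": 0,"dx": -1.4,"dy": 6.1,"dz": 12,"az": 0.64,"hand": 1},
    {"ax": 0,"ay": 0,"dx": -1.4,"dy": 6.1,"dz": 16,"az": 0.64,"hand": 1},
    {"ax": 0,"ay": 0,"dx": -1.4,"dy": 6.1,"dz": 19,"az": 0.64,"hand": 1},
    {"ax": 0,"ay": 0,"dx": -1.4,"dy": 6.1,"dz": 21.5,"az": 0.64,"hand": 1},
    {"ax": 0,"ay": 0,"dx": -1.4,"dy": 6.1,"dz": 24,"az": 0.64,"hand": 1},
    {"ax": 0,"ay": 0,"dx": -1.4,"dy": 6.1,"dz": 26,"az": 0.64,"hand": 1},
    {"ax": 0,"ay": 0,"dx": -1.4,"dy": 6.1,"dz": 27.3,"az": 0.64,"hand": 1},
    {"ax": 0,"ay": 0,"dx": -1.4,"dy": 6.1,"dz": 27.3,"az": 0.64,"hand": 1},
  ],
)

```text
clock: 3.25
eef_pos: [467.8, 50.9, 34.8]
tool_rot: [-3.14, -0.003, 2.667]
force: [-0.2, -0.4, 0.3]
width: 0.2
gripper_force: 0.0
```

send_rows(
  series=[
    {"ax": 0,"ay": 0,"az": -0.07,"dx": -0.04,"dy": -1.01,"dz": 0,"hand": 1},
    {"ax": 0,"ay": 0,"az": -0.14,"dx": -0.14,"dy": -2.02,"dz": 0,"hand": 1},
    {"ax": 0,"ay": 0,"az": -0.209,"dx": -0.32,"dy": -3.01,"dz": 0,"hand": 1},
    {"ax": 0,"ay": 0,"az": -0.279,"dx": -0.56,"dy": -4.0,"dz": 0,"hand": 1},
    {"ax": 0,"ay": 0,"az": -0.349,"dx": -0.87,"dy": -4.96,"dz": 0,"hand": 1},
    {"ax": 0,"ay": 0,"az": -0.419,"dx": -1.25,"dy": -5.9,"dz": 0,"hand": 1},
    {"ax": 0,"ay": 0,"az": -0.489,"dx": -1.7,"dy": -6.81,"dz": 0,"hand": 1},
    {"ax": 0,"ay": 0,"az": -0.559,"dx": -2.21,"dy": -7.69,"dz": 0,"hand": 1},
    {"ax": 0,"ay": 0,"az": -0.628,"dx": -2.77,"dy": -8.52,"dz": 0,"hand": 1},
    {"ax": 0,"ay": 0,"az": -0.698,"dx": -3.39,"dy": -9.32,"dz": 0,"hand": 1},
  ],
)

```text
clock: 4.25
eef_pos: [457.0, -47.3, 37.1]
tool_rot: [-3.141, 0.001, -2.914]
force: [-0.4, 1.4, -1.0]
width: -0.0
gripper_force: 1.0
```

```bash
cat >> h.py <<'E'
C=np.array([597.8,-14.5])
def pol():
    s=read_state();d=s["eef_pos"][:2]-C
    print("clk",round(float(s["clock"]),2),"r",np.hypot(*d).round(1),"ang",(np.degrees(np.arctan2(d[1],d[0]))%360).round(1),"z",s["eef_pos"][2].round(1),"yaw",np.degrees(s["tool_rot"][2]).round(1)%360,"F",s["force"].round(1),"q7",s["qpos"][6].round(2),"w",s["width"])
E
python3 - <<'E'
from h import *
pol();g=shot("side","s1",(180,120,440,290),2.5)
E
```

```text
clk 4.25 r 144.6 ang 193.1 z 37.1 yaw 193.0 F [-0.4  1.4 -1. ] q7 1.49 w -0.03507466698239097
```

View pics/s1.png

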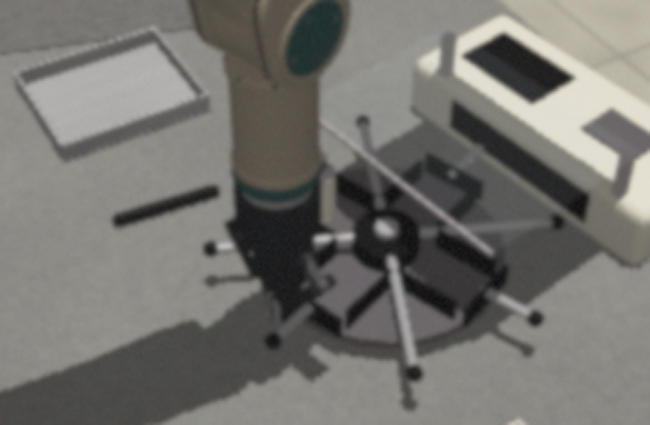

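The side crop shows the pushed spoke's ball at (289,256), the next ones at (345,269) and (394,247), and the bottle turning with its bay at about (312,199).

```bash
python3 - <<'E'
from h import *
pol();g=shot("side")
print(wheel(g,[(289.2,256.4),(345,269),(394,247)],C))
E
```

```text
clk 4.3 r 144.6 ang 194.0 z 37.1 yaw 193.0 F [ 0.9 -1.2 -0.3] q7 1.49 w -0.09201318032460935
(array([597.8, -14.5, 174. ]), array([201.1, 245.2, 290.7]), array([1.1, 0.8, 0.2]))
```

send_rows(
  series=[
    {"ax": 0,"ay": 0,"az": -0.07,"dx": -0.04,"dy": -1.01,"dz": 0,"hand": 1},
    {"ax": 0,"ay": 0,"az": -0.14,"dx": -0.14,"dy": -2.02,"dz": 0,"hand": 1},
    {"ax": 0,"ay": 0,"az": -0.209,"dx": -0.32,"dy": -3.01,"dz": 0,"hand": 1},
    {"ax": 0,"ay": 0,"az": -0.279,"dx": -0.56,"dy": -4.0,"dz": 0,"hand": 1},
    {"ax": 0,"ay": 0,"az": -0.349,"dx": -0.87,"dy": -4.96,"dz": 0,"hand": 1},
    {"ax": 0,"ay": 0,"az": -0.419,"dx": -1.25,"dy": -5.9,"dz": 0,"hand": 1},
    {"ax": 0,"ay": 0,"az": -0.489,"dx": -1.7,"dy": -6.81,"dz": 0,"hand": 1},
    {"ax": 0,"ay": 0,"az": -0.559,"dx": -2.21,"dy": -7.69,"dz": 0,"hand": 1},
    {"ax": 0,"ay": 0,"az": -0.559,"dx": -2.21,"dy": -7.3,"dz": -2,"hand": 1},
    {"ax": 0,"ay": 0,"az": -0.559,"dx": -2.21,"dy": -7.3,"dz": -5,"hand": 1},
  ],
)

```text
clock: 5.35
eef_pos: [493.1, -113.0, 86.1]
tool_rot: [3.139, -0.002, -2.361]
force: [0.6, -0.6, 0.1]
width: -0.0
gripper_force: 0.0
```

send_rows(
  series=[
    {"ax": 0,"ay": 0,"az": 0.15,"dx": -1,"dy": 1.5,"dz": -1,"hand": 1},
    {"ax": 0,"ay": 0,"az": 0.3,"dx": -2,"dy": 3.5,"dz": -1,"hand": 1},
    {"ax": 0,"ay": 0,"az": 0.45,"dx": -3,"dy": 5.5,"dz": -1,"hand": 1},
    {"ax": 0,"ay": 0,"az": 0.6,"dx": -4,"dy": 7.5,"dz": -1,"hand": 1},
    {"ax": 0,"ay": 0,"az": 0.75,"dx": -5,"dy": 9.5,"dz": -1,"hand": 1},
    {"ax": 0,"ay": 0,"az": 0.9,"dx": -6,"dy": 11,"dz": -1,"hand": 1},
    {"ax": 0,"ay": 0,"az": 1.0,"dx": -6.7,"dy": 11.8,"dz": -1,"hand": 1},
    {"ax": 0,"ay": 0,"az": 1.0,"dx": -6.7,"dy": 11.8,"dz": -1,"hand": 1},
    {"ax": 0,"ay": 0,"az": 1.0,"dx": -6.7,"dy": 11.8,"dz": -1,"hand": 1},
  ],
)

```text
clock: 6.25
eef_pos: [458.7, 17.2, 96.7]
tool_rot: [-3.141, 0.001, 2.926]
force: [0.1, 0.1, -0.3]
width: 0.1
gripper_force: 0.0
```

```bash
python3 - <<'E'
from h import *
pol();g=shot("side","s2",(200,130,440,290),2.5); 
E
```

```text
clk 6.25 r 142.7 ang 167.2 z 96.7 yaw 167.7 F [ 0.1  0.1 -0.3] q7 1.1 w 0.1124966905382186
```

View pics/s2.png

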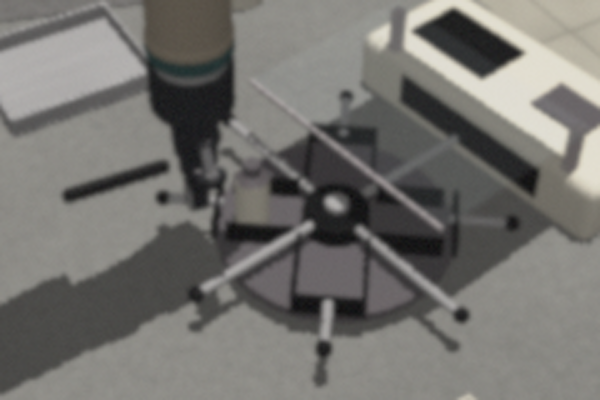

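The side crop shows balls at crop (163,197), (195,293), (323,348) and (461,314). The bottle stands upright in its bay, whose own spoke points towards (163,197).

```bash
python3 - <<'E'
from h import *
g=shot("side")
print(wheel(g,[(200+x/2.5,130+y/2.5) for x,y in [(163,197),(195,293),(323,348),(461,314)]],C))
# housing front-edge direction (analyser own y), for yaw check
print([plane(g,(200+x/2.5,130+y/2.5),75) for x,y in [(367,43),(575,205)]])
E
```

```text
(array([597.8, -14.5, 174. ]), array([144. , 188.4, 233.5, 278.7]), array([-0.4,  0.3,  1.2,  0.5]))
[array([752.5, 163.9,  75. ]), array([ 786.9, -149.8,   75. ])]
```

```bash
python3 - <<'E'
from h import *
for n,(x0,y0,x1,y1) in dict(scene=(250,175,440,330),side=(280,110,480,260)).items():
    g=shot(n);p=cv2.cvtColor(g["pixels"],cv2.COLOR_RGB2GRAY)[y0:y1,x0:x1]
    p=cv2.resize(p,None,fx=3,fy=3,interpolation=cv2.INTER_CUBIC)
    for l in cv2.createLineSegmentDetector().detect(p)[0][:,0]:
        a=l[:2]/3+[x0,y0];b=l[2:]/3+[x0,y0]
        if np.hypot(*(a-b))<32: continue
        o=[]
        for z in(127,75,5):
            A,B=plane(g,a,z),plane(g,b,z);d=B-A;o.append((np.degrees(np.arctan(-d[0]/d[1])).round(1)))
        A,B=plane(g,a,127),plane(g,b,127);print(n,a.round(),b.round(),"yaw z127/75/5",o,A[:2],B[:2])
E
```

```text
scene [404. 273.] [363. 281.] yaw z127/75/5 [np.float64(9.4), np.float64(9.4), np.float64(9.3)] [924.7 150.6] [941.4  49.4]
scene [354. 261.] [393. 254.] yaw z127/75/5 [np.float64(9.5), np.float64(9.5), np.float64(9.5)] [876.1  37.7] [859.1 139.6]
scene [339. 254.] [298. 262.] yaw z127/75/5 [np.float64(9.4), np.float64(9.4), np.float64(9.4)] [848.2   5.9] [865.3 -97.3]
scene [293. 325.] [414. 299.] yaw z127/75/5 [np.float64(9.4), np.float64(9.4), np.float64(9.4)] [1050.4 -116.2] [1005.9  152.4]
scene [421. 281.] [399. 245.] yaw z127/75/5 [np.float64(-81.0), np.float64(-81.0), np.float64(-81.0)] [953.5 181.4] [829.4 161.7]
scene [372. 329.] [439. 325.] yaw z127/75/5 [np.float64(-0.4), np.float64(-0.4), np.float64(-0.5)] [1076.2   44.6] [1077.3  185.6]
scene [378. 247.] [341. 254.] yaw z127/75/5 [np.float64(9.4), np.float64(9.3), np.float64(9.4)] [831.4 105.8] [847.2  10.1]
scene [291. 309.] [421. 282.] yaw z127/75/5 [np.float64(9.6), np.float64(9.6), np.float64(9.6)] [1007.8 -119.7] [957.1 180.8]
side [381. 133.] [410. 151.] yaw z127/75/5 [np.float64(9.8), np.float64(9.9), np.float64(
[... 978 characters left out ...]
.float64(9.8), np.float64(9.8)] [879.2 -31.6] [850.  138.6]
side [361. 160.] [416. 198.] yaw z127/75/5 [np.float64(9.5), np.float64(9.6), np.float64(9.6)] [716.5  48.7] [ 746.8 -131.6]
side [413. 208.] [383. 187.] yaw z127/75/5 [np.float64(9.6), np.float64(9.6), np.float64(9.6)] [ 719.3 -156.1] [703.3 -61.6]
side [421. 220.] [381. 248.] yaw z127/75/5 [np.float64(-80.4), np.float64(-80.5), np.float64(-80.5)] [ 710.7 -194.2] [ 583.  -215.7]
side [439. 209.] [472. 185.] yaw z127/75/5 [np.float64(-80.1), np.float64(-80.1), np.float64(-80.1)] [ 770.3 -188.8] [ 893.8 -167.2]
side [467. 179.] [431. 157.] yaw z127/75/5 [np.float64(9.4), np.float64(9.4), np.float64(9.4)] [ 898.2 -144.3] [879.6 -31.6]
```

send_rows(
  series=[
    {"ax": 0,"ay": 0,"az": 0,"dx": 0.2,"dy": 0,"dz": 2,"hand": 1},
    {"ax": 0,"ay": 0,"az": 0,"dx": 0.2,"dy": 0,"dz": 4.5,"hand": 1},
    {"ax": 0,"ay": 0,"az": 0,"dx": 0.2,"dy": 0,"dz": 6,"hand": 1},
    {"ax": 0,"ay": 0,"az": 0,"dx": 0.2,"dy": 0,"dz": 6,"hand": 1},
  ],
)

```text
clock: 6.85
eef_pos: [455.3, 16.7, 34.7]
tool_rot: [-3.14, -0.004, 2.923]
force: [0.2, -0.4, -0.3]
width: -0.2
gripper_force: 0.0
```

send_rows(
  series=[
    {"ax": 0,"ay": 0,"az": -0.122,"dx": -0.11,"dy": -1.77,"dz": 0,"hand": 1},
    {"ax": 0,"ay": 0,"az": -0.244,"dx": -0.43,"dy": -3.51,"dz": 0,"hand": 1},
    {"ax": 0,"ay": 0,"az": -0.367,"dx": -0.96,"dy": -5.2,"dz": 0,"hand": 1},
    {"ax": 0,"ay": 0,"az": -0.489,"dx": -1.7,"dy": -6.81,"dz": 0,"hand": 1},
    {"ax": 0,"ay": 0,"az": -0.611,"dx": -2.62,"dy": -8.32,"dz": 0,"hand": 1},
    {"ax": 0,"ay": 0,"az": -0.733,"dx": -3.72,"dy": -9.7,"dz": 0,"hand": 1},
    {"ax": 0,"ay": 0,"az": -0.838,"dx": -4.8,"dy": -10.78,"dz": 0,"hand": 1},
    {"ax": 0,"ay": 0,"az": -0.942,"dx": -5.98,"dy": -11.73,"dz": 0,"hand": 1},
    {"ax": 0,"ay": 0,"az": -1.012,"dx": -6.82,"dy": -12.3,"dz": 0,"hand": 1},
    {"ax": 0,"ay": 0,"az": -1.05,"dx": -7.34,"dy": -12.6,"dz": 0,"hand": 1},
  ],
)

```text
clock: 7.85
eef_pos: [501.2, -122.8, 37.1]
tool_rot: [-3.141, -0.0, -2.309]
force: [-0.6, 1.0, 0.3]
width: -0.2
gripper_force: 1.0
```

```bash
python3 - <<'E'
from h import *
pol();g=shot("side","s3",(200,130,440,290),2.5); pol()
E
```

```text
clk 7.85 r 145.2 ang 228.3 z 37.1 yaw 227.7 F [-0.6  1.   0.3] q7 1.94 w -0.16320835159008357
clk 7.9 r 145.2 ang 228.6 z 37.0 yaw 227.7 F [ 0.4 -0.4 -0.1] q7 1.94 w 0.18596080565095463
```

View pics/s3.png

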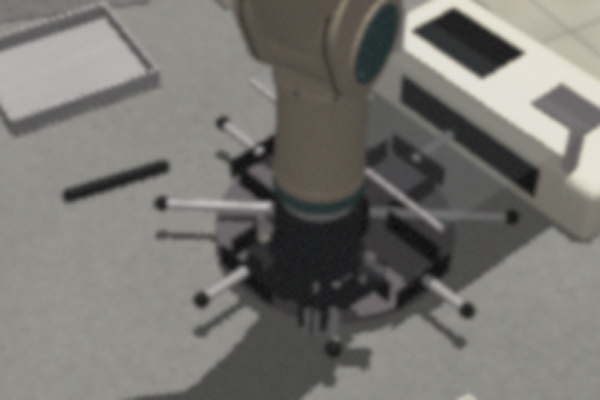

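The side crop shows balls at crop (222,123), (160,203), (201,299), (333,348) and (468,310). The arm hides the bottle.

```bash
python3 - <<'E'
from h import *
g=shot("side")
print(wheel(g,[(200+x/2.5,130+y/2.5) for x,y in [(222,123),(160,203),(201,299),(333,348),(468,310)]],C))
E
```

```text
(array([597.8, -14.5, 174. ]), array([101.8, 146.9, 191.5, 236.4, 281.5]), array([-0.8,  1.4,  0.6,  0.6,  1.4]))
```

```bash
python3 - <<'E'
from h import *
print(rows([479.5,-34.4,290],np.radians(189.55)))
E
```

```text
(array([ -5.05,   7.56, -25.31]), array([-0.001,  0.001,  0.663]))
```

send_rows(
  series=[
    {"ax": 0,"ay": 0,"az": 0,"dx": 0,"dy": 0.5,"dz": -3,"hand": 1},
    {"ax": 0,"ay": 0,"az": 0.1,"dx": 0,"dy": 1,"dz": -7,"hand": 1},
    {"ax": 0,"ay": 0,"az": 0.24,"dx": -1,"dy": 3,"dz": -11,"hand": 1},
    {"ax": 0,"ay": 0,"az": 0.38,"dx": -3,"dy": 5,"dz": -15,"hand": 1},
    {"ax": 0,"ay": 0,"az": 0.52,"dx": -5,"dy": 7.5,"dz": -20,"hand": 0.5},
    {"ax": 0,"ay": 0,"az": 0.66,"dx": -5,"dy": 7.5,"dz": -25,"hand": 0},
    {"ax": 0,"ay": 0,"az": 0.66,"dx": -5,"dy": 7.5,"dz": -25.3,"hand": 0},
    {"ax": 0,"ay": 0,"az": 0.66,"dx": -5,"dy": 7.5,"dz": -25.3,"hand": 0},
    {"ax": 0,"ay": 0,"az": 0.66,"dx": -5,"dy": 7.5,"dz": -25.3,"hand": 0},
    {"ax": 0,"ay": 0,"az": 0.66,"dx": -5,"dy": 7.5,"dz": -25.3,"hand": 0},
  ],
)

```text
clock: 8.95
eef_pos: [477.9, -34.7, 287.5]
tool_rot: [3.141, -0.004, -2.97]
force: [0.6, -0.8, 0.1]
width: 84.7
gripper_force: 0.0
```

```bash
python3 - <<'E'
from h import *
pol();g=shot("wrist","w2");b=shot("side");cv2.imwrite("pics/w2b.png",np.vstack([g["pixels"][100:300,:,::-1],cv2.resize(b["pixels"][130:290,220:420,::-1],(500,400),interpolation=2).copy()[:,:].__class__(0) if 0 else np.pad(cv2.resize(b["pixels"][130:260,220:420,::-1],(600,390),interpolation=2),((0,0),(0,40),(0,0)))]))
E
```

```text
clk 8.95 r 121.6 ang 189.5 z 287.5 yaw 189.8 F [ 0.6 -0.8  0.1] q7 1.54 w 84.72794445443657
```

View pics/w2b.png

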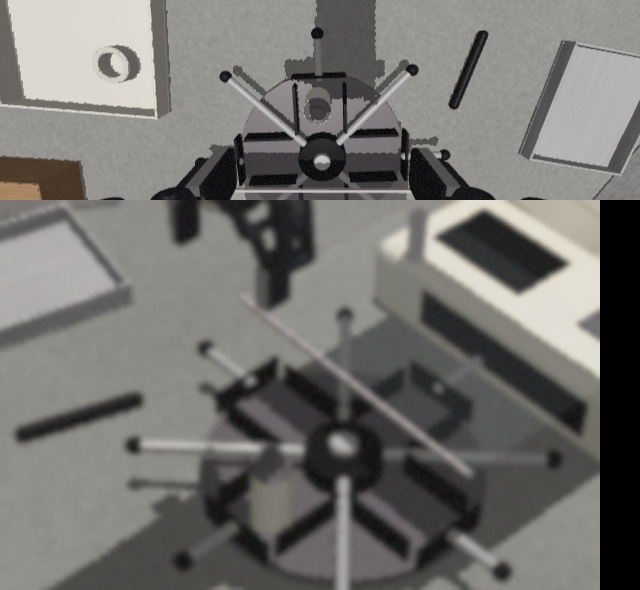

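The wrist view shows the hub cap at (321,259), the bottle top at (317,206) and balls at (317,133), (225,176) and (412,170). In the side crop the bottle stands upright in the front bay with its nozzle near image (309,214).

```bash
python3 - <<'E'
from h import *
g=shot("wrist");b=shot("side")
print(wheel(g,[(317,133),(225,176),(412,170)],C),wheel(g,[(317,133),(225,176),(412,170)]),plane(g,(321,259),62))
print("bottle",tri((g,(317,206)),(b,(309.5,214))),plane(g,(317,206),108),plane(b,(309.5,214),108))
print("tray",[plane(g,p,z) for p,z in [((567,141),26),((521,254),26),((613,275),26)]])
cv2.imwrite("pics/w2c.png",cv2.resize(g["pixels"][170:270,260:380,::-1],None,fx=5,fy=5,interpolation=2))
print(plane(g,(317,133),48))
E
```

```text
(array([597.8, -14.5, 174. ]), array([191.5, 236.4, 146.7]), array([1.8, 1. , 1.7])) (array([596.2, -14.3, 174.2]), array([191.6, 236.9, 146.5]), array([-0., -0., -0.])) [590.9 -15.7  62. ]
bottle (array([507.7, -36.3, 110.3]), array([4.4, 4.4])) [504.  -35.2 108. ] [513.5 -34.6 108. ]
tray [array([378.7, 286.9,  26. ]), array([548.8, 283. ,  26. ]), array([558.3, 434.9,  26. ])]
[425.5 -49.4  48. ]
```

View pics/w2c.png

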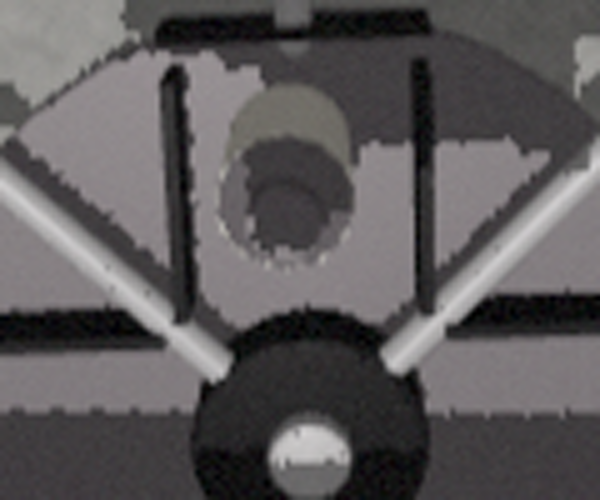

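```bash
python3 - <<'E'
from h import *
g=shot("wrist");print(plane(g,(317.6,213.6),108),plane(g,(317.4,210.6),89))
print(rows([512,-35,59],np.radians(189.55)))
E
```

```text
[513.6 -32.7 108. ] [515.8 -32.9  89. ]
(array([-3.29, -0.67, 22.93]), array([ 0.001, -0.002,  0.005]))
```

send_rows(
  series=[
    {"ax": 0,"ay": 0,"az": 0,"dx": -3.4,"dy": -0.5,"dz": 4,"hand": 0},
    {"ax": 0,"ay": 0,"az": 0,"dx": -3.4,"dy": -0.5,"dz": 8,"hand": 0},
    {"ax": 0,"ay": 0,"az": 0,"dx": -3.4,"dy": -0.5,"dz": 12,"hand": 0},
    {"ax": 0,"ay": 0,"az": 0,"dx": -3.4,"dy": -0.5,"dz": 15,"hand": 0},
    {"ax": 0,"ay": 0,"az": 0,"dx": -3.4,"dy": -0.5,"dz": 17,"hand": 0},
    {"ax": 0,"ay": 0,"az": 0,"dx": -3.4,"dy": -0.5,"dz": 19,"hand": 0},
    {"ax": 0,"ay": 0,"az": 0,"dx": -3.4,"dy": -0.5,"dz": 21,"hand": 0},
    {"ax": 0,"ay": 0,"az": 0,"dx": -3.4,"dy": -0.5,"dz": 22.5,"hand": 0},
    {"ax": 0,"ay": 0,"az": 0,"dx": -3.4,"dy": -0.5,"dz": 22.9,"hand": 0},
    {"ax": 0,"ay": 0,"az": 0,"dx": -3.4,"dy": -0.5,"dz": 22.9,"hand": 0},
  ],
)

```text
clock: 10.2
eef_pos: [513.2, -32.9, 59.7]
tool_rot: [3.141, -0.001, -2.969]
force: [0.5, -0.5, 0.5]
width: 85.3
gripper_force: 0.0
```

send_rows(
  series=[
    {"ax": 0,"ay": 0,"az": 0,"dx": 0,"dy": 0,"dz": 0,"hand": 0.3},
    {"ax": 0,"ay": 0,"az": 0,"dx": 0,"dy": 0,"dz": 0,"hand": 0.5},
    {"ax": 0,"ay": 0,"az": 0,"dx": 0,"dy": 0,"dz": 0,"hand": 0.6},
    {"ax": 0,"ay": 0,"az": 0,"dx": 0,"dy": 0,"dz": 0,"hand": 0.8},
    {"ax": 0,"ay": 0,"az": 0,"dx": 0,"dy": 0,"dz": 0,"hand": 1},
    {"ax": 0,"ay": 0,"az": 0,"dx": 0,"dy": 0,"dz": 0,"hand": 1},
    {"ax": 0,"ay": 0,"az": 0,"dx": 0,"dy": 0,"dz": 0,"hand": 1},
  ],
)

```text
clock: 10.9
eef_pos: [514.0, -33.2, 61.1]
tool_rot: [-3.141, 0.001, -2.97]
force: [-1.0, -0.9, 6.1]
width: 32.4
gripper_force: 59.1
```

```bash
python3 - <<'E'
from h import *
pol();s=read_state();print(s["eef_pos"],s["gripper_force"])
print(rows([466,364,s["eef_pos"][2]+150]))
E
```

```text
clk 10.9 r 85.9 ang 192.6 z 61.1 yaw 189.9 F [-1.  -0.9  6.1] q7 1.31 w 32.399347820933876
[513.9948704  -33.19045791  61.0830492 ] 59.146452056011185
(array([ -2.09,  39.95, -15.02]), array([0., 0., 0.]))
```

send_rows(
  series=[
    {"ax": 0,"ay": 0,"az": 0,"dx": 0,"dy": 0,"dz": -1.5,"hand": 1},
    {"ax": 0,"ay": 0,"az": 0,"dx": 0,"dy": 0,"dz": -4,"hand": 1},
    {"ax": 0,"ay": 0,"az": 0,"dx": 0,"dy": 0,"dz": -7,"hand": 1},
    {"ax": 0,"ay": 0,"az": 0,"dx": 0,"dy": 1,"dz": -10,"hand": 1},
    {"ax": 0,"ay": 0,"az": 0,"dx": 0,"dy": 3,"dz": -12,"hand": 1},
    {"ax": 0,"ay": 0,"az": 0,"dx": 0,"dy": 6,"dz": -14,"hand": 1},
    {"ax": 0,"ay": 0,"az": 0,"dx": 0,"dy": 9.5,"dz": -15,"hand": 1},
    {"ax": 0,"ay": 0,"az": 0,"dx": -0.5,"dy": 13,"dz": -15,"hand": 1},
    {"ax": 0,"ay": 0,"az": 0,"dx": -1,"dy": 17,"dz": -15,"hand": 1},
    {"ax": 0,"ay": 0,"az": 0,"dx": -1.5,"dy": 21,"dz": -15,"hand": 1},
  ],
)

```text
clock: 11.9
eef_pos: [492.1, 177.5, 210.6]
tool_rot: [-3.141, 0.0, -2.97]
force: [1.0, 0.3, -0.7]
width: 32.2
gripper_force: 59.7
```

send_rows(
  series=[
    {"ax": 0,"ay": 0,"az": 0,"dx": 0,"dy": 4,"dz": 0,"hand": 1},
    {"ax": 0,"ay": 0,"az": 0,"dx": -0.3,"dy": 8,"dz": 0,"hand": 1},
    {"ax": 0,"ay": 0,"az": 0,"dx": -0.5,"dy": 12,"dz": 0,"hand": 1},
    {"ax": 0,"ay": 0,"az": 0,"dx": -0.6,"dy": 15,"dz": 0,"hand": 1},
    {"ax": 0,"ay": 0,"az": 0,"dx": -0.6,"dy": 17,"dz": 0,"hand": 1},
    {"ax": 0,"ay": 0,"az": 0,"dx": -0.6,"dy": 18.5,"dz": 0,"hand": 1},
    {"ax": 0,"ay": 0,"az": 0,"dx": -0.6,"dy": 19,"dz": 0,"hand": 1},
    {"ax": 0,"ay": 0,"az": 0,"dx": -0.6,"dy": 19,"dz": 0,"hand": 1},
  ],
)

```text
clock: 12.7
eef_pos: [465.6, 364.5, 210.2]
tool_rot: [-3.141, -0.0, -2.969]
force: [0.1, 0.4, -0.8]
width: 32.6
gripper_force: 59.7
```

```bash
python3 - <<'E'
from h import *
pol();s=read_state();print(s["eef_pos"],s["tool_rot"],s["gripper_force"])
g=shot("wrist","w3")
print(rows([466,364,36]), proj(g,[466,364,4]))
E
```

```text
clk 12.7 r 401.4 ang 109.2 z 210.2 yaw 189.9 F [ 0.1  0.4 -0.8] q7 0.75 w 32.6476218667859
[465.60834955 364.47622823 210.16954934] [-3.14115988e+00 -2.59568995e-04 -2.96906685e+00] 59.6759263984859
(array([-1.000e-02,  7.000e-02,  1.741e+01]), array([0., 0., 0.])) [321.3 179.8]
```

View pics/w3.png

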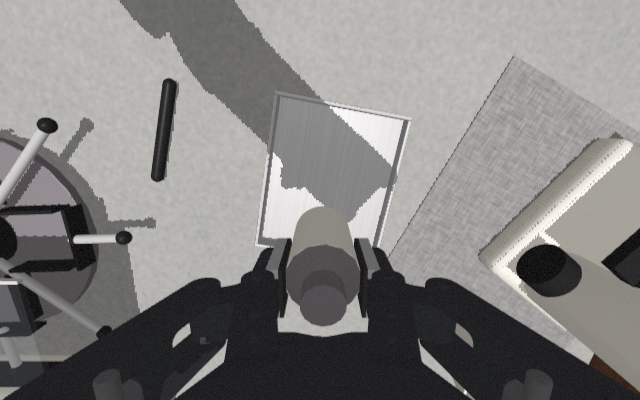

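The bottle hangs upright in the fingers (about (322,275)). The tray corners are at (277,93), (410,119) and (258,245), and the drop point (321,180) is close to the tray's middle.

send_rows(
  series=[
    {"ax": 0,"ay": 0,"az": 0,"dx": 0,"dy": 0,"dz": 3,"hand": 1},
    {"ax": 0,"ay": 0,"az": 0,"dx": 0,"dy": 0,"dz": 7,"hand": 1},
    {"ax": 0,"ay": 0,"az": 0,"dx": 0,"dy": 0,"dz": 11,"hand": 1},
    {"ax": 0,"ay": 0,"az": 0,"dx": 0,"dy": 0,"dz": 14,"hand": 1},
    {"ax": 0,"ay": 0,"az": 0,"dx": 0,"dy": 0,"dz": 16,"hand": 1},
    {"ax": 0,"ay": 0,"az": 0,"dx": 0,"dy": 0,"dz": 17,"hand": 1},
    {"ax": 0,"ay": 0,"az": 0,"dx": 0,"dy": 0,"dz": 17.4,"hand": 1},
    {"ax": 0,"ay": 0,"az": 0,"dx": 0,"dy": 0,"dz": 17.5,"hand": 1},
    {"ax": 0,"ay": 0,"az": 0,"dx": 0,"dy": 0,"dz": 17.5,"hand": 1},
    {"ax": 0,"ay": 0,"az": 0,"dx": 0,"dy": 0,"dz": 17.5,"hand": 1},
  ],
)

```text
clock: 13.75
eef_pos: [466.4, 365.0, 36.4]
tool_rot: [3.141, 0.002, -2.97]
force: [0.0, -0.0, -0.9]
width: 32.4
gripper_force: 59.7
```

send_rows(
  series=[
    {"ax": 0,"ay": 0,"az": 0,"dx": 0,"dy": 0,"dz": 0.1,"hand": 1},
    {"ax": 0,"ay": 0,"az": 0,"dx": 0,"dy": 0,"dz": 0.15,"hand": 1},
    {"ax": 0,"ay": 0,"az": 0,"dx": 0,"dy": 0,"dz": 0.15,"hand": 1},
  ],
)

```text
clock: 14.05
eef_pos: [466.3, 365.1, 35.1]
tool_rot: [3.141, 0.002, -2.969]
force: [-0.4, -1.0, 6.5]
width: 32.1
gripper_force: 60.6
```

Contact. Release, rise, then look while heading to the bin.

send_rows(
  series=[
    {"ax": 0,"ay": 0,"az": 0,"dx": 0,"dy": 0,"dz": -0.1,"hand": 0.5},
    {"ax": 0,"ay": 0,"az": 0,"dx": 0,"dy": 0,"dz": -0.1,"hand": 0.2},
    {"ax": 0,"ay": 0,"az": 0,"dx": 0,"dy": 0,"dz": -0.1,"hand": 0},
    {"ax": 0,"ay": 0,"az": 0,"dx": 0,"dy": 0,"dz": -0.2,"hand": 0},
    {"ax": 0,"ay": 0,"az": 0,"dx": 0,"dy": 0,"dz": -0.5,"hand": 0},
    {"ax": 0,"ay": 0,"az": 0,"dx": 0,"dy": 0,"dz": -3,"hand": 0},
    {"ax": 0,"ay": 0,"az": 0,"dx": 0,"dy": 0,"dz": -7,"hand": 0},
    {"ax": 0,"ay": 0,"az": 0,"dx": 0,"dy": 0,"dz": -12,"hand": 0},
    {"ax": 0,"ay": 0,"az": 0,"dx": 0,"dy": 0,"dz": -17,"hand": 0},
    {"ax": 0,"ay": 0,"az": 0,"dx": 0,"dy": 0,"dz": -22,"hand": 0},
  ],
)

```text
clock: 15.05
eef_pos: [465.3, 364.4, 256.0]
tool_rot: [3.141, -0.0, -2.969]
force: [0.8, 0.4, -0.0]
width: 85.3
gripper_force: 0.0
```

```bash
python3 - <<'E'
from h import *
pol()
print(rows([470,-340,300],np.radians(150)))
E
```

```text
clk 15.05 r 401.4 ang 109.3 z 256.0 yaw 189.9 F [ 0.8  0.4 -0. ] q7 0.77 w 85.33044676226302
(array([ 11.62, -69.47,  -4.41]), array([ 0.   , -0.   ,  0.696]))
```

send_rows(
  series=[
    {"ax": 0,"ay": 0,"az": 0,"dx": 0.5,"dy": -4,"dz": -1,"hand": 0},
    {"ax": 0,"ay": 0,"az": 0,"dx": 1,"dy": -8,"dz": -2,"hand": 0},
    {"ax": 0,"ay": 0,"az": 0,"dx": 1.5,"dy": -13,"dz": -3,"hand": 0},
    {"ax": 0,"ay": 0,"az": 0,"dx": 2,"dy": -18,"dz": -4,"hand": 0},
    {"ax": 0,"ay": 0,"az": 0,"dx": 3,"dy": -23,"dz": -4.4,"hand": 0},
    {"ax": 0,"ay": 0,"az": 0,"dx": 3.5,"dy": -28,"dz": -4.4,"hand": 0},
    {"ax": 0,"ay": 0,"az": 0,"dx": 4,"dy": -33,"dz": -4.4,"hand": 0},
    {"ax": 0,"ay": 0,"az": 0,"dx": 5,"dy": -38,"dz": -4.4,"hand": 0},
    {"ax": 0,"ay": 0,"az": 0,"dx": 5.5,"dy": -43,"dz": -4.4,"hand": 0},
    {"ax": 0,"ay": 0,"az": 0,"dx": 6,"dy": -48,"dz": -4.4,"hand": 0},
  ],
)

```text
clock: 16.05
eef_pos: [488.0, -115.0, 298.3]
tool_rot: [-3.141, 0.001, -2.969]
force: [2.3, 0.5, -0.6]
width: 85.3
gripper_force: 0.0
```

send_rows(
  series=[
    {"ax": 0,"ay": 0,"az": 0,"dx": 0.5,"dy": -5,"dz": 0,"hand": 0},
    {"ax": 0,"ay": 0,"az": 0,"dx": 1,"dy": -10,"dz": 0,"hand": 0},
    {"ax": 0,"ay": 0,"az": 0,"dx": 1.8,"dy": -15,"dz": 0,"hand": 0},
    {"ax": 0,"ay": 0,"az": 0,"dx": 2.5,"dy": -19,"dz": 0,"hand": 0},
    {"ax": 0,"ay": 0,"az": 0,"dx": 2.9,"dy": -22,"dz": 0,"hand": 0},
    {"ax": 0,"ay": 0,"az": 0,"dx": 3.1,"dy": -24,"dz": 0,"hand": 0},
    {"ax": 0,"ay": 0,"az": 0,"dx": 3.1,"dy": -24.8,"dz": 0,"hand": 0},
    {"ax": 0,"ay": 0,"az": 0,"dx": 3.1,"dy": -24.8,"dz": 0,"hand": 0},
    {"ax": 0,"ay": 0,"az": 0,"dx": 3.1,"dy": -24.8,"dz": 0,"hand": 0},
  ],
)

```text
clock: 16.95
eef_pos: [500.7, -360.9, 297.8]
tool_rot: [3.14, 0.0, -2.968]
force: [-0.4, -0.2, -0.5]
width: 85.3
gripper_force: 0.0
```

```bash
python3 - <<'E'
from h import *
pol();s=read_state();print(s["eef_pos"])
g=shot("wrist");b=shot("side")
cv2.imwrite("pics/w4.png",np.vstack([g["pixels"][0:300,:,::-1],np.hstack([cv2.resize(b["pixels"][280:400,280:480,::-1],(480,288),interpolation=2),cv2.resize(b["pixels"][125:185,180:213,::-1],(160,288),interpolation=2)])]))
E
```

```text
clk 16.95 r 359.7 ang 254.3 z 297.8 yaw 190.0 F [-0.4 -0.2 -0.5] q7 2.15 w 85.29307708393299
[ 500.73025404 -360.90019567  297.81896762]
```

View pics/w4.png

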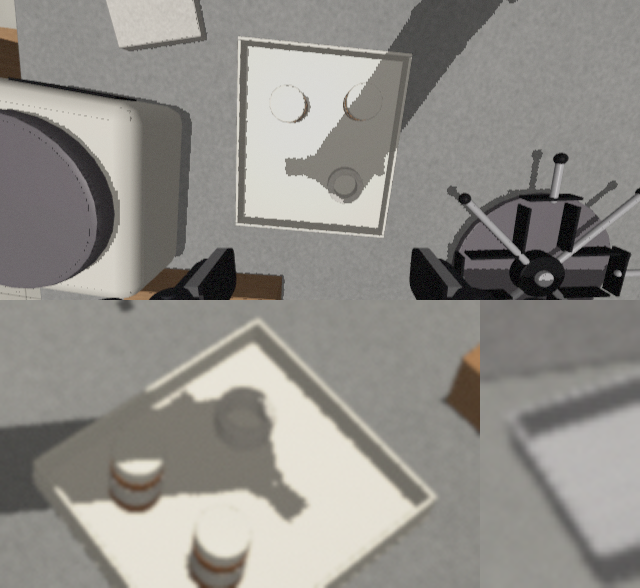

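The wrist view shows the two jar caps at (289,103) and (361,103) and the roll at (344,184). In the side view the caps are near (372.5,375) and (337,343). There are no other jars.

```bash
python3 - <<'E'
from h import *
g=shot("wrist");b=shot("side");t=shot("scene")
for n,p,q,r in [("J1",(289,103),(372.5,374.5),(199,189)),("J2",(361.5,102.5),(337,342.5),(226,184))]:
    print(n,tri((g,p),(b,q),(t,r)),plane(g,p,68),plane(b,q,68),plane(t,r,68))
print("bin",[plane(g,p,36) for p in [(238,38),(411,54),(383,237),(236,226)]])
print("roll",plane(g,(344,183),28))
E
python3 -c "
from h import *
print(rows([424,-414,120],np.radians(105)))
b=shot('side');cv2.imwrite('pics/w5.png',cv2.resize(b['pixels'][90:190,150:300,::-1],None,fx=4,fy=4,interpolation=2))"
```

```text
J1 (array([ 421.3, -414.3,   65.4]), array([2. , 2.5, 2.6])) [ 419.7 -415.1   68. ] [ 422.4 -416.6   68. ] [ 425.5 -410.5   68. ]
J2 (array([ 402.8, -326.4,   66.3]), array([2.4, 0.4, 2.5])) [ 403.9 -328.8   68. ] [ 401.9 -327.5   68. ] [ 403.7 -323.7   68. ]
bin [array([ 353.5, -492.3,   36. ]), array([ 333.6, -275.7,   36. ]), array([ 581. , -254.2,   36. ]), array([ 601.5, -470.8,   36. ])]
roll [ 512.4 -326.1   28. ]
(array([ 8.46, -3.83, 17.81]), array([0.   , 0.   , 1.483]))
```

View pics/w5.png

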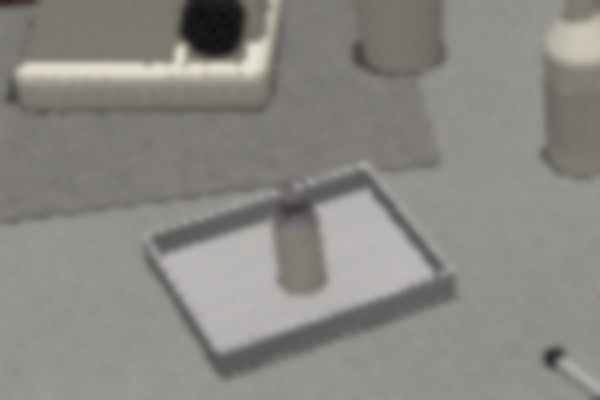

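The bottle stands upright in the middle of the tray (crop (300,255)). Now I pick jar J1 at (421,-414).

send_rows(
  series=[
    {"ax": 0,"ay": 0,"az": 0.15,"dx": 2,"dy": -1,"dz": 2,"hand": 0},
    {"ax": 0,"ay": 0,"az": 0.3,"dx": 4,"dy": -2,"dz": 4,"hand": 0},
    {"ax": 0,"ay": 0,"az": 0.45,"dx": 6,"dy": -3,"dz": 6,"hand": 0},
    {"ax": 0,"ay": 0,"az": 0.6,"dx": 8,"dy": -3.8,"dz": 8,"hand": 0},
    {"ax": 0,"ay": 0,"az": 0.75,"dx": 8.7,"dy": -3.8,"dz": 10,"hand": 0},
    {"ax": 0,"ay": 0,"az": 0.9,"dx": 8.7,"dy": -3.8,"dz": 12,"hand": 0},
    {"ax": 0,"ay": 0,"az": 1.05,"dx": 8.7,"dy": -3.8,"dz": 14,"hand": 0},
    {"ax": 0,"ay": 0,"az": 1.2,"dx": 8.7,"dy": -3.8,"dz": 16,"hand": 0},
    {"ax": 0,"ay": 0,"az": 1.35,"dx": 8.7,"dy": -3.8,"dz": 17,"hand": 0},
    {"ax": 0,"ay": 0,"az": 1.48,"dx": 8.7,"dy": -3.8,"dz": 17.8,"hand": 0},
  ],
)

```text
clock: 18.25
eef_pos: [421.2, -414.4, 118.9]
tool_rot: [-3.141, -0.001, 1.829]
force: [0.2, -0.6, -0.4]
width: 85.5
gripper_force: 0.0
```

```bash
python3 - <<'E'
from h import *
pol();s=read_state();print(s["eef_pos"],s["qpos"].round(2));print(rows([421.5,-414.5,34],np.radians(105)))
E
```

```text
clk 18.25 r 437.2 ang 246.2 z 118.9 yaw 104.8 F [ 0.2 -0.6 -0.4] q7 1.06 w 85.45966204858864
[ 421.15542791 -414.40519135  118.94017902] [ 0.68  0.69  0.08  1.79 -0.08  0.67  1.06]
(array([-0.03,  0.04,  8.49]), array([-0.001, -0.001, -0.004]))
```

send_rows(
  series=[
    {"ax": 0,"ay": 0,"az": 0,"dx": 0,"dy": 0,"dz": 2.5,"hand": 0},
    {"ax": 0,"ay": 0,"az": 0,"dx": 0,"dy": 0,"dz": 5,"hand": 0},
    {"ax": 0,"ay": 0,"az": 0,"dx": 0,"dy": 0,"dz": 7,"hand": 0},
    {"ax": 0,"ay": 0,"az": 0,"dx": 0,"dy": 0,"dz": 8.3,"hand": 0},
    {"ax": 0,"ay": 0,"az": 0,"dx": 0,"dy": 0,"dz": 8.4,"hand": 0},
    {"ax": 0,"ay": 0,"az": 0,"dx": 0,"dy": 0,"dz": 8.4,"hand": 0.3},
    {"ax": 0,"ay": 0,"az": 0,"dx": 0,"dy": 0,"dz": 8.4,"hand": 0.6},
    {"ax": 0,"ay": 0,"az": 0,"dx": 0,"dy": 0,"dz": 8.4,"hand": 1},
    {"ax": 0,"ay": 0,"az": 0,"dx": 0,"dy": 0,"dz": 8.4,"hand": 1},
    {"ax": 0,"ay": 0,"az": 0,"dx": 0,"dy": 0,"dz": 8.4,"hand": 1},
  ],
)

```text
clock: 19.25
eef_pos: [421.8, -415.8, 37.2]
tool_rot: [3.14, 0.002, 1.834]
force: [-0.6, -0.2, 5.9]
width: 42.6
gripper_force: 60.8
```

send_rows(
  series=[
    {"ax": 0,"ay": 0,"az": 0,"dx": 0,"dy": 0,"dz": 0,"hand": 1},
    {"ax": 0,"ay": 0,"az": 0,"dx": 0,"dy": 0,"dz": 0,"hand": 1},
  ],
)

```text
clock: 19.45
eef_pos: [421.8, -415.9, 37.2]
tool_rot: [3.14, 0.002, 1.834]
force: [0.6, 0.6, 6.9]
width: 43.0
gripper_force: 60.8
```

```bash
python3 - <<'E'
from h import *
pol();s=read_state();print(s["eef_pos"],s["gripper_force"],s["width"])
b=np.radians(191.5);p=C+78*np.array([np.cos(b),np.sin(b)]);print(p,rows([*p,61],np.radians(191)))
E
```

```text
clk 19.45 r 438.2 ang 246.3 z 37.2 yaw 105.1 F [0.6 0.6 6.9] q7 1.07 w 43.021673097458795
[ 421.82675573 -415.86181843   37.16698448] 60.79657047986984 43.021673097458795
[521.36587304 -30.05069888] (array([34.67, 19.64, -2.43]), array([-1.0e-03,  3.0e-03, -1.5e+00]))
```

send_rows(
  series=[
    {"ax": 0,"ay": 0,"az": 0,"dx": 0,"dy": 0,"dz": -2,"hand": 1},
    {"ax": 0,"ay": 0,"az": 0,"dx": 0,"dy": 0,"dz": -6,"hand": 1},
    {"ax": 0,"ay": 0,"az": -0.1,"dx": 1,"dy": 0.5,"dz": -10,"hand": 1},
    {"ax": 0,"ay": 0,"az": -0.24,"dx": 4,"dy": 2,"dz": -13,"hand": 1},
    {"ax": 0,"ay": 0,"az": -0.38,"dx": 7,"dy": 4,"dz": -14,"hand": 1},
    {"ax": 0,"ay": 0,"az": -0.52,"dx": 11,"dy": 6,"dz": -14,"hand": 1},
    {"ax": 0,"ay": 0,"az": -0.66,"dx": 15,"dy": 8,"dz": -14,"hand": 1},
    {"ax": 0,"ay": 0,"az": -0.8,"dx": 19,"dy": 10.5,"dz": -14,"hand": 1},
    {"ax": 0,"ay": 0,"az": -0.94,"dx": 23,"dy": 13,"dz": -14,"hand": 1},
    {"ax": 0,"ay": 0,"az": -1.08,"dx": 27,"dy": 15,"dz": -14,"hand": 1},
  ],
)

```text
clock: 20.45
eef_pos: [496.7, -113.3, 176.3]
tool_rot: [3.141, 0.002, 2.92]
force: [0.6, 0.6, -1.6]
width: 42.4
gripper_force: 61.0
```

```bash
python3 - <<'E'
from h import *
pol();s=read_state();print(s["eef_pos"]);print(rows([521.4,-30,s["eef_pos"][2]],np.radians(191)))
E
```

```text
clk 20.45 r 141.4 ang 224.3 z 176.3 yaw 167.3 F [ 0.6  0.6 -1.6] q7 1.35 w 42.40798762185782
[ 496.65535214 -113.33244393  176.32024062]
(array([-0.58,  8.67,  0.  ]), array([-0.   ,  0.002, -0.414]))
```

send_rows(
  series=[
    {"ax": 0,"ay": 0,"az": -0.14,"dx": -0.2,"dy": 3,"dz": 0,"hand": 1},
    {"ax": 0,"ay": 0,"az": -0.28,"dx": -0.4,"dy": 6,"dz": 0,"hand": 1},
    {"ax": 0,"ay": 0,"az": -0.41,"dx": -0.6,"dy": 8,"dz": 0,"hand": 1},
    {"ax": 0,"ay": 0,"az": -0.41,"dx": -0.6,"dy": 8.7,"dz": 0,"hand": 1},
    {"ax": 0,"ay": 0,"az": -0.41,"dx": -0.6,"dy": 8.7,"dz": 0,"hand": 1},
    {"ax": 0,"ay": 0,"az": -0.41,"dx": -0.6,"dy": 8.7,"dz": 2,"hand": 1},
    {"ax": 0,"ay": 0,"az": -0.41,"dx": -0.6,"dy": 8.7,"dz": 3,"hand": 1},
    {"ax": 0,"ay": 0,"az": -0.41,"dx": -0.6,"dy": 8.7,"dz": 3,"hand": 1},
  ],
)

```text
clock: 21.25
eef_pos: [519.7, -33.5, 144.4]
tool_rot: [-3.141, -0.004, -2.963]
force: [-0.5, -0.3, -0.6]
width: 42.7
gripper_force: 61.0
```

```bash
python3 - <<'E'
from h import *
pol();s=read_state();print(s["eef_pos"]);print(rows([521.4,-30,64],np.radians(191)))
E
```

```text
clk 21.25 r 80.4 ang 193.7 z 144.4 yaw 190.3 F [-0.5 -0.3 -0.6] q7 1.49 w 42.71522358954214
[519.65088907 -33.49133397 144.44417709]
(array([-0.27,  0.31,  8.04]), array([-0.   , -0.004, -0.013]))
```

send_rows(
  series=[
    {"ax": 0,"ay": 0,"az": 0,"dx": -0.1,"dy": 0.3,"dz": 1,"hand": 1},
    {"ax": 0,"ay": 0,"az": 0,"dx": -0.1,"dy": 0.3,"dz": 3,"hand": 1},
    {"ax": 0,"ay": 0,"az": 0,"dx": -0.1,"dy": 0.3,"dz": 5,"hand": 1},
    {"ax": 0,"ay": 0,"az": 0,"dx": -0.1,"dy": 0.3,"dz": 6.5,"hand": 1},
    {"ax": 0,"ay": 0,"az": 0,"dx": -0.1,"dy": 0.3,"dz": 7.5,"hand": 1},
    {"ax": 0,"ay": 0,"az": 0,"dx": -0.1,"dy": 0.3,"dz": 7.9,"hand": 1},
    {"ax": 0,"ay": 0,"az": 0,"dx": -0.1,"dy": 0.3,"dz": 8,"hand": 1},
    {"ax": 0,"ay": 0,"az": 0,"dx": -0.1,"dy": 0.3,"dz": 8,"hand": 1},
  ],
)

```text
clock: 22.05
eef_pos: [522.2, -28.8, 66.2]
tool_rot: [-3.141, 0.001, -2.96]
force: [0.3, -0.4, -1.0]
width: 42.5
gripper_force: 61.0
```

send_rows(
  series=[
    {"ax": 0,"ay": 0,"az": 0,"dx": 0,"dy": 0,"dz": 0.1,"hand": 1},
    {"ax": 0,"ay": 0,"az": 0,"dx": 0,"dy": 0,"dz": 0.2,"hand": 1},
    {"ax": 0,"ay": 0,"az": 0,"dx": 0,"dy": 0,"dz": 0.25,"hand": 1},
    {"ax": 0,"ay": 0,"az": 0,"dx": 0,"dy": 0,"dz": 0.25,"hand": 1},
  ],
)

```text
clock: 22.45
eef_pos: [521.8, -28.8, 63.4]
tool_rot: [-3.142, 0.0, -2.96]
force: [0.6, -0.3, -0.1]
width: 42.5
gripper_force: 61.0
```

send_rows(
  series=[
    {"ax": 0,"ay": 0,"az": 0,"dx": 0,"dy": 0,"dz": 0.08,"hand": 1},
    {"ax": 0,"ay": 0,"az": 0,"dx": 0,"dy": 0,"dz": 0.15,"hand": 1},
    {"ax": 0,"ay": 0,"az": 0,"dx": 0,"dy": 0,"dz": 0.15,"hand": 1},
  ],
)

```text
clock: 22.75
eef_pos: [521.9, -28.8, 63.1]
tool_rot: [-3.141, 0.001, -2.959]
force: [-2.7, -0.1, 12.6]
width: 42.6
gripper_force: 62.4
```

send_rows(
  series=[
    {"ax": 0,"ay": 0,"az": 0,"dx": 0,"dy": 0,"dz": -0.15,"hand": 0.4},
    {"ax": 0,"ay": 0,"az": 0,"dx": 0,"dy": 0,"dz": -0.15,"hand": 0.2},
    {"ax": 0,"ay": 0,"az": 0,"dx": 0,"dy": 0,"dz": -0.15,"hand": 0},
    {"ax": 0,"ay": 0,"az": 0,"dx": 0,"dy": 0,"dz": -0.2,"hand": 0},
    {"ax": 0,"ay": 0,"az": 0,"dx": 0,"dy": 0,"dz": -0.5,"hand": 0},
    {"ax": 0,"ay": 0,"az": 0,"dx": 0,"dy": 0,"dz": -2,"hand": 0},
    {"ax": 0,"ay": 0,"az": 0,"dx": 0,"dy": 0,"dz": -5,"hand": 0},
    {"ax": 0,"ay": 0,"az": 0,"dx": 0,"dy": 0,"dz": -8,"hand": 0},
    {"ax": 0,"ay": 0,"az": 0,"dx": 0,"dy": 0,"dz": -11,"hand": 0.5},
    {"ax": 0,"ay": 0,"az": 0,"dx": 0,"dy": 0,"dz": -12,"hand": 1},
  ],
)

```text
clock: 23.75
eef_pos: [523.4, -28.7, 184.7]
tool_rot: [-3.141, 0.005, -2.96]
force: [0.3, -0.0, -0.1]
width: 59.5
gripper_force: 0.0
```

```bash
python3 - <<'E'
from h import *
pol();b=np.radians(130);p=C+145*np.array([np.cos(b),np.sin(b)]);print(rows([*p,36],b))
E
```

```text
clk 23.75 r 75.7 ang 190.8 z 184.7 yaw 190.4 F [ 0.3 -0.  -0.1] q7 1.51 w 59.45359059693465
(array([-0.35, 12.67, 14.86]), array([0.002, 0.005, 1.055]))
```

send_rows(
  series=[
    {"ax": 0,"ay": 0,"az": 0.14,"dx": 1,"dy": 2,"dz": 0,"hand": 1},
    {"ax": 0,"ay": 0,"az": 0.28,"dx": 2,"dy": 5,"dz": 0,"hand": 1},
    {"ax": 0,"ay": 0,"az": 0.42,"dx": 2,"dy": 8,"dz": 0,"hand": 1},
    {"ax": 0,"ay": 0,"az": 0.56,"dx": 1,"dy": 11,"dz": 0,"hand": 1},
    {"ax": 0,"ay": 0,"az": 0.7,"dx": -0.3,"dy": 12.7,"dz": 0,"hand": 1},
    {"ax": 0,"ay": 0,"az": 0.84,"dx": -0.3,"dy": 12.7,"dz": 0,"hand": 1},
    {"ax": 0,"ay": 0,"az": 0.98,"dx": -0.3,"dy": 12.7,"dz": 1,"hand": 1},
    {"ax": 0,"ay": 0,"az": 1.05,"dx": -0.3,"dy": 12.7,"dz": 3,"hand": 1},
    {"ax": 0,"ay": 0,"az": 1.05,"dx": -0.3,"dy": 12.7,"dz": 5,"hand": 1},
    {"ax": 0,"ay": 0,"az": 1.05,"dx": -0.3,"dy": 12.7,"dz": 6,"hand": 1},
  ],
)

```text
clock: 24.75
eef_pos: [500.4, 96.5, 120.0]
tool_rot: [-3.139, -0.001, 2.274]
force: [-0.7, 0.5, -0.5]
width: -0.4
gripper_force: 0.0
```

```bash
python3 - <<'E'
from h import *
pol();b=np.radians(130);p=C+145*np.array([np.cos(b),np.sin(b)]);print(rows([*p,36],b))
t=shot("scene");cv2.imwrite("pics/sc5.png",cv2.resize(t["pixels"][170:270,250:400,::-1],None,fx=5,fy=5,interpolation=2))
E
```

```text
clk 24.75 r 147.7 ang 131.3 z 120.0 yaw 130.3 F [-0.7  0.5 -0.5] q7 0.43 w -0.36876170103581424
(array([-0.28,  0.36,  8.4 ]), array([-0.003, -0.001,  0.005]))
```

View pics/sc5.png

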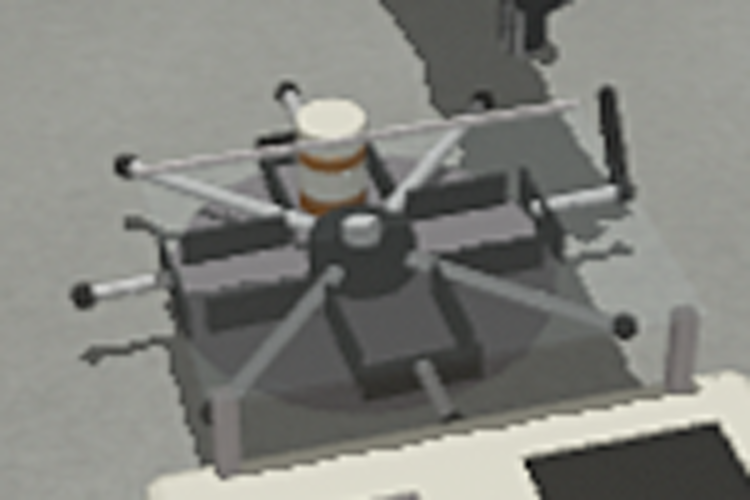

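The scene crop shows the jar upright in the front bay and the spokes as expected. Next I push the wheel on by about 88°.

send_rows(
  series=[
    {"ax": 0,"ay": 0,"az": 0,"dx": -0.3,"dy": 0.35,"dz": 3,"hand": 1},
    {"ax": 0,"ay": 0,"az": 0,"dx": -0.3,"dy": 0.35,"dz": 6,"hand": 1},
    {"ax": 0,"ay": 0,"az": 0,"dx": -0.3,"dy": 0.35,"dz": 8,"hand": 1},
    {"ax": 0,"ay": 0,"az": 0,"dx": -0.3,"dy": 0.35,"dz": 8.3,"hand": 1},
    {"ax": 0,"ay": 0,"az": 0,"dx": -0.3,"dy": 0.35,"dz": 8.3,"hand": 1},
  ],
)

```text
clock: 25.3
eef_pos: [506.3, 96.5, 38.8]
tool_rot: [-3.141, -0.0, 2.274]
force: [0.4, -0.6, 0.3]
width: -0.2
gripper_force: 0.0
```

send_rows(
  series=[
    {"ax": 0,"ay": 0,"az": -0.105,"dx": -0.08,"dy": -1.52,"dz": 0,"hand": 1},
    {"ax": 0,"ay": 0,"az": -0.209,"dx": -0.32,"dy": -3.01,"dz": 0,"hand": 1},
    {"ax": 0,"ay": 0,"az": -0.314,"dx": -0.71,"dy": -4.48,"dz": 0,"hand": 1},
    {"ax": 0,"ay": 0,"az": -0.419,"dx": -1.25,"dy": -5.9,"dz": 0,"hand": 1},
    {"ax": 0,"ay": 0,"az": -0.524,"dx": -1.94,"dy": -7.25,"dz": 0,"hand": 1},
    {"ax": 0,"ay": 0,"az": -0.628,"dx": -2.77,"dy": -8.52,"dz": 0,"hand": 1},
    {"ax": 0,"ay": 0,"az": -0.733,"dx": -3.72,"dy": -9.7,"dz": 0,"hand": 1},
    {"ax": 0,"ay": 0,"az": -0.838,"dx": -4.79,"dy": -10.78,"dz": 0,"hand": 1},
    {"ax": 0,"ay": 0,"az": -0.942,"dx": -5.98,"dy": -11.73,"dz": 0,"hand": 1},
    {"ax": 0,"ay": 0,"az": -1.047,"dx": -7.25,"dy": -12.56,"dz": 0,"hand": 1},
  ],
)

```text
clock: 26.3
eef_pos: [457.7, -40.3, 40.4]
tool_rot: [-3.14, 0.002, -2.957]
force: [-1.3, 1.3, 1.5]
width: 0.2
gripper_force: 1.3
```

```bash
python3 - <<'E'
from h import *
pol()
E
```

```text
clk 26.3 r 142.5 ang 190.5 z 40.4 yaw 190.5 F [-1.3  1.3  1.5] q7 1.21 w 0.17321522433242578
```

send_rows(
  series=[
    {"ax": 0,"ay": 0,"az": -0.07,"dx": -0.04,"dy": -1.01,"dz": 0,"hand": 1},
    {"ax": 0,"ay": 0,"az": -0.14,"dx": -0.14,"dy": -2.02,"dz": 0,"hand": 1},
    {"ax": 0,"ay": 0,"az": -0.209,"dx": -0.32,"dy": -3.01,"dz": 0,"hand": 1},
    {"ax": 0,"ay": 0,"az": -0.279,"dx": -0.56,"dy": -4.0,"dz": 0,"hand": 1},
    {"ax": 0,"ay": 0,"az": -0.349,"dx": -0.87,"dy": -4.96,"dz": 0,"hand": 1},
    {"ax": 0,"ay": 0,"az": -0.419,"dx": -1.25,"dy": -5.9,"dz": 0,"hand": 1},
    {"ax": 0,"ay": 0,"az": -0.489,"dx": -1.7,"dy": -6.81,"dz": 0,"hand": 1},
    {"ax": 0,"ay": 0,"az": -0.559,"dx": -2.2,"dy": -7.68,"dz": 0,"hand": 1},
    {"ax": 0,"ay": 0,"az": -0.602,"dx": -2.55,"dy": -8.2,"dz": 0,"hand": 1},
    {"ax": 0,"ay": 0,"az": -0.62,"dx": -2.7,"dy": -8.4,"dz": 0,"hand": 1},
  ],
)

```text
clock: 27.3
eef_pos: [500.1, -118.6, 40.3]
tool_rot: [-3.139, 0.001, -2.343]
force: [-0.9, 1.3, 3.3]
width: 0.1
gripper_force: 1.3
```

```bash
cat >> h.py <<'E'
def spokes(n,off,lim=130):
    """refine wheel angle from dark ball blobs predicted at off+45k in view n"""
    g=shot(n);p=cv2.GaussianBlur(cv2.cvtColor(g["pixels"],cv2.COLOR_RGB2GRAY),(0,0),1.0);out=[]
    for k in range(8):
        a=np.radians(off+45*k);u=proj(g,[C[0]+174*np.cos(a),C[1]+174*np.sin(a),48])
        x,y=u.round().astype(int);w=p[y-6:y+7,x-8:x+9]
        if w.shape!=(13,17): continue
        m=(w<60).astype(np.uint8);nb,_,st,ce=cv2.connectedComponentsWithStats(m)
        for i in range(1,nb):
            if 10<st[i,4]<70 and st[i,2]<11 and st[i,3]<11:
                q=ce[i]+[x-8,y-6];P=plane(g,q,48)[:2]-C
                out.append((round(float(off+45*k)),round(float((np.degrees(np.arctan2(P[1],P[0]))-off-45*k+180)%360-180),1),round(float(np.hypot(*P))),int(st[i,4])))
    return out
E
python3 - <<'E'
from h import *
pol();print(spokes("side",189.6));print(spokes("scene",189.6))
E
```

```text
clk 27.3 r 142.7 ang 226.8 z 40.3 yaw 225.8 F [-0.9  1.3  3.3] q7 1.81 w 0.11619564110114991
[(235, -0.3, 176, 37), (325, -0.0, 175, 27)]
[]
```

send_rows(
  series=[
    {"ax": 0,"ay": 0,"az": 0,"dx": 0,"dy": 0.4,"dz": 0,"hand": 1},
    {"ax": 0,"ay": 0,"az": 0,"dx": 0,"dy": 0.4,"dz": -3,"hand": 1},
    {"ax": 0,"ay": 0,"az": 0,"dx": 0,"dy": 0.4,"dz": -7,"hand": 1},
    {"ax": 0,"ay": 0,"az": 0,"dx": 0,"dy": 0.4,"dz": -12,"hand": 1},
    {"ax": 0,"ay": 0,"az": 0,"dx": 0,"dy": 0.4,"dz": -15,"hand": 0.5},
    {"ax": 0,"ay": 0,"az": 0,"dx": 0,"dy": 0.4,"dz": -16,"hand": 0},
    {"ax": 0,"ay": 0,"az": 0,"dx": 0,"dy": 0.4,"dz": -16,"hand": 0},
  ],
)

```text
clock: 28.1
eef_pos: [496.4, -115.1, 199.9]
tool_rot: [-3.139, 0.0, -2.343]
force: [-0.3, -0.1, -0.5]
width: 43.3
gripper_force: 0.0
```

```bash
python3 - <<'E'
from h import *
pol();print(rows([403,-327,120],np.radians(105)))
o=cv2.imread("pics/side0.png");b=shot("side")["pixels"][:,:,::-1]
def amb(p):
    p=p.astype(int);m=((p[:,:,2]-p[:,:,0]>35)&(p[:,:,2]-p[:,:,1]>20)).astype(np.uint8);m[:,440:]=0;m[:280]=0
    n,_,st,ce=cv2.connectedComponentsWithStats(m);return [(st[i].tolist(),ce[i].round(1)) for i in range(1,n) if st[i,4]>6]
print(amb(o));print(amb(b))
d=np.abs(o.astype(int)-b).sum(2);print("diff near J2",d[325:365,320:355].mean(),"J1",d[360:398,355:390].mean())
print(spokes("side",189.6))
E
```

```text
clk 28.1 r 142.8 ang 224.8 z 199.9 yaw 225.8 F [-0.3 -0.1 -0.5] q7 2.03 w 43.32359637285845
(array([21.7 , -8.07,  8.  ]), array([-1.000e-03,  3.000e-03,  2.108e+00]))
[([328, 354, 18, 5, 29], array([336.6, 356.6])), ([362, 386, 12, 7, 21], array([366.8, 389.9]))]
[([328, 353, 18, 6, 31], array([336.2, 356.5]))]
diff near J2 23.697857142857142 J1 109.70827067669173
[(235, -0.5, 177, 26), (325, 0.3, 175, 30)]
```

send_rows(
  series=[
    {"ax": 0,"ay": 0,"az": 0.14,"dx": 2,"dy": -0.7,"dz": 0,"hand": 0},
    {"ax": 0,"ay": 0,"az": 0.28,"dx": 4,"dy": -1.4,"dz": 0,"hand": 0},
    {"ax": 0,"ay": 0,"az": 0.42,"dx": 6,"dy": -2.1,"dz": 0,"hand": 0},
    {"ax": 0,"ay": 0,"az": 0.56,"dx": 8,"dy": -2.8,"dz": 0,"hand": 0},
    {"ax": 0,"ay": 0,"az": 0.7,"dx": 10,"dy": -3.5,"dz": 0,"hand": 0},
    {"ax": 0,"ay": 0,"az": 0.84,"dx": 12,"dy": -4.2,"dz": 0,"hand": 0},
    {"ax": 0,"ay": 0,"az": 0.98,"dx": 14,"dy": -5,"dz": 0,"hand": 0},
    {"ax": 0,"ay": 0,"az": 1.12,"dx": 16,"dy": -5.8,"dz": 0,"hand": 0},
    {"ax": 0,"ay": 0,"az": 1.26,"dx": 18,"dy": -6.6,"dz": 0,"hand": 0},
    {"ax": 0,"ay": 0,"az": 1.4,"dx": 20,"dy": -7.4,"dz": 0,"hand": 0},
  ],
)

```text
clock: 29.2
eef_pos: [408.0, -310.1, 196.7]
tool_rot: [-3.141, -0.004, 2.535]
force: [-0.2, 1.4, 0.6]
width: 85.1
gripper_force: 0.0
```

```bash
python3 - <<'E'
from h import *
pol();print(rows([403,-327,120],np.radians(105)))
E
```

```text
clk 29.2 r 351.3 ang 237.3 z 196.7 yaw 145.2 F [-0.2  1.4  0.6] q7 1.32 w 85.06042187341002
(array([-0.59, -1.67,  7.67]), array([-0.002, -0.004,  0.702]))
```

send_rows(
  series=[
    {"ax": 0,"ay": 0,"az": 0.14,"dx": -0.6,"dy": -1.7,"dz": 1,"hand": 0},
    {"ax": 0,"ay": 0,"az": 0.28,"dx": -0.6,"dy": -1.7,"dz": 3,"hand": 0},
    {"ax": 0,"ay": 0,"az": 0.42,"dx": -0.6,"dy": -1.7,"dz": 5,"hand": 0},
    {"ax": 0,"ay": 0,"az": 0.56,"dx": -0.6,"dy": -1.7,"dz": 7,"hand": 0},
    {"ax": 0,"ay": 0,"az": 0.7,"dx": -0.6,"dy": -1.7,"dz": 7.7,"hand": 0},
    {"ax": 0,"ay": 0,"az": 0.7,"dx": -0.6,"dy": -1.7,"dz": 7.7,"hand": 0},
    {"ax": 0,"ay": 0,"az": 0.7,"dx": -0.6,"dy": -1.7,"dz": 7.7,"hand": 0},
  ],
)

```text
clock: 29.9
eef_pos: [404.3, -326.7, 120.7]
tool_rot: [-3.14, -0.002, 1.845]
force: [0.4, -0.9, -0.0]
width: 85.7
gripper_force: 0.0
```

```bash
python3 - <<'E'
from h import *
pol();print(read_state()["eef_pos"],rows([403,-327,35],np.radians(105)))
E
```

```text
clk 29.9 r 367.3 ang 238.2 z 120.7 yaw 105.7 F [ 0.4 -0.9 -0. ] q7 0.78 w 85.7130245114204
[ 404.34170042 -326.69881137  120.7208192 ] (array([-0.01, -0.12,  8.57]), array([-0.002, -0.002,  0.012]))
```

send_rows(
  series=[
    {"ax": 0,"ay": 0,"az": 0,"dx": 0,"dy": -0.1,"dz": 2.5,"hand": 0},
    {"ax": 0,"ay": 0,"az": 0,"dx": 0,"dy": -0.1,"dz": 5,"hand": 0},
    {"ax": 0,"ay": 0,"az": 0,"dx": 0,"dy": -0.1,"dz": 7,"hand": 0},
    {"ax": 0,"ay": 0,"az": 0,"dx": 0,"dy": -0.1,"dz": 8.3,"hand": 0},
    {"ax": 0,"ay": 0,"az": 0,"dx": 0,"dy": -0.1,"dz": 8.5,"hand": 0},
    {"ax": 0,"ay": 0,"az": 0,"dx": 0,"dy": -0.1,"dz": 8.5,"hand": 0.3},
    {"ax": 0,"ay": 0,"az": 0,"dx": 0,"dy": -0.1,"dz": 8.5,"hand": 0.6},
    {"ax": 0,"ay": 0,"az": 0,"dx": 0,"dy": -0.1,"dz": 8.5,"hand": 1},
    {"ax": 0,"ay": 0,"az": 0,"dx": 0,"dy": -0.1,"dz": 8.5,"hand": 1},
    {"ax": 0,"ay": 0,"az": 0,"dx": 0,"dy": -0.1,"dz": 8.5,"hand": 1},
  ],
)

```text
clock: 30.9
eef_pos: [404.5, -328.1, 38.0]
tool_rot: [3.141, 0.002, 1.841]
force: [0.2, -0.3, 5.2]
width: 42.7
gripper_force: 60.5
```

```bash
python3 - <<'E'
from h import *
pol();s=read_state();print(s["eef_pos"],s["gripper_force"],s["width"])
b=np.radians(189.6);p=C+78*np.array([np.cos(b),np.sin(b)]);print(p,rows([*p,177],np.radians(189.6)))
E
```

```text
clk 30.9 r 368.4 ang 238.3 z 38.0 yaw 105.5 F [ 0.2 -0.3  5.2] q7 0.75 w 42.651324117917284
[ 404.46893596 -328.08645138   38.01587356] 60.475345104932785 42.651324117917284
[520.89230911 -27.50796224] (array([ 25.84,  19.25, -13.92]), array([-0.   ,  0.002, -1.468]))
```

send_rows(
  series=[
    {"ax": 0,"ay": 0,"az": 0,"dx": 0,"dy": 0,"dz": -2,"hand": 1},
    {"ax": 0,"ay": 0,"az": 0,"dx": 0,"dy": 0,"dz": -6,"hand": 1},
    {"ax": 0,"ay": 0,"az": -0.1,"dx": 1,"dy": 0.5,"dz": -10,"hand": 1},
    {"ax": 0,"ay": 0,"az": -0.24,"dx": 3,"dy": 2,"dz": -13,"hand": 1},
    {"ax": 0,"ay": 0,"az": -0.38,"dx": 6,"dy": 4,"dz": -14,"hand": 1},
    {"ax": 0,"ay": 0,"az": -0.52,"dx": 9,"dy": 6,"dz": -14,"hand": 1},
    {"ax": 0,"ay": 0,"az": -0.66,"dx": 12,"dy": 8.5,"dz": -14,"hand": 1},
    {"ax": 0,"ay": 0,"az": -0.8,"dx": 15,"dy": 11,"dz": -14,"hand": 1},
    {"ax": 0,"ay": 0,"az": -0.94,"dx": 18,"dy": 13.5,"dz": -14,"hand": 1},
    {"ax": 0,"ay": 0,"az": -1.08,"dx": 21,"dy": 16,"dz": -14,"hand": 1},
  ],
)

```text
clock: 31.9
eef_pos: [502.6, -81.3, 177.4]
tool_rot: [-3.141, 0.001, 2.926]
force: [0.2, -0.4, -1.1]
width: 42.4
gripper_force: 61.1
```

```bash
python3 - <<'E'
from h import *
pol();s=read_state();print(s["eef_pos"]);print(rows([520.9,-27.5,145],np.radians(189.6)));print(spokes("side",189.6))
E
```

```text
clk 31.9 r 116.3 ang 215.1 z 177.4 yaw 167.7 F [ 0.2 -0.4 -1.1] q7 1.12 w 42.35151814034877
[502.62142189 -81.28741699 177.44999912]
(array([-0.63,  5.65,  3.24]), array([-0.001,  0.001, -0.383]))
[(190, 0.3, 174, 13), (235, -0.1, 175, 14), (325, 0.3, 175, 30), (415, 5.5, 189, 33)]
```

send_rows(
  series=[
    {"ax": 0,"ay": 0,"az": -0.14,"dx": -0.2,"dy": 2,"dz": 0,"hand": 1},
    {"ax": 0,"ay": 0,"az": -0.28,"dx": -0.4,"dy": 4,"dz": 0,"hand": 1},
    {"ax": 0,"ay": 0,"az": -0.38,"dx": -0.6,"dy": 5.6,"dz": 0,"hand": 1},
    {"ax": 0,"ay": 0,"az": -0.38,"dx": -0.6,"dy": 5.6,"dz": 1,"hand": 1},
    {"ax": 0,"ay": 0,"az": -0.38,"dx": -0.6,"dy": 5.6,"dz": 2.5,"hand": 1},
    {"ax": 0,"ay": 0,"az": -0.38,"dx": -0.6,"dy": 5.6,"dz": 3.2,"hand": 1},
    {"ax": 0,"ay": 0,"az": -0.38,"dx": -0.6,"dy": 5.6,"dz": 3.2,"hand": 1},
    {"ax": 0,"ay": 0,"az": -0.38,"dx": -0.6,"dy": 5.6,"dz": 3.2,"hand": 1},
  ],
)

```text
clock: 32.75
eef_pos: [520.1, -29.8, 144.8]
tool_rot: [-3.141, -0.0, -2.984]
force: [0.3, 0.4, -0.9]
width: 42.6
gripper_force: 61.2
```

```bash
python3 - <<'E'
from h import *
pol();s=read_state();print(s["eef_pos"]);print(rows([520.9,-27.5,64],np.radians(189.6)))
E
```

```text
clk 32.75 r 79.2 ang 191.1 z 144.8 yaw 189.0 F [ 0.3  0.4 -0.9] q7 1.29 w 42.60338932889188
[520.12313481 -29.78678335 144.77742958]
(array([-0.12,  0.22,  8.08]), array([-0.  , -0.  , -0.01]))
```

send_rows(
  series=[
    {"ax": 0,"ay": 0,"az": 0,"dx": -0.1,"dy": 0.2,"dz": 1,"hand": 1},
    {"ax": 0,"ay": 0,"az": 0,"dx": -0.1,"dy": 0.2,"dz": 3,"hand": 1},
    {"ax": 0,"ay": 0,"az": 0,"dx": -0.1,"dy": 0.2,"dz": 5,"hand": 1},
    {"ax": 0,"ay": 0,"az": 0,"dx": -0.1,"dy": 0.2,"dz": 6.5,"hand": 1},
    {"ax": 0,"ay": 0,"az": 0,"dx": -0.1,"dy": 0.2,"dz": 7.5,"hand": 1},
    {"ax": 0,"ay": 0,"az": 0,"dx": -0.1,"dy": 0.2,"dz": 7.9,"hand": 1},
    {"ax": 0,"ay": 0,"az": 0,"dx": -0.1,"dy": 0.2,"dz": 8.05,"hand": 1},
    {"ax": 0,"ay": 0,"az": 0,"dx": -0.1,"dy": 0.2,"dz": 8.1,"hand": 1},
    {"ax": 0,"ay": 0,"az": 0,"dx": -0.1,"dy": 0.2,"dz": 8.1,"hand": 1},
  ],
)

```text
clock: 33.65
eef_pos: [521.4, -27.0, 64.3]
tool_rot: [-3.141, 0.001, -2.983]
force: [-0.4, -1.0, -0.4]
width: 42.5
gripper_force: 61.2
```

send_rows(
  series=[
    {"ax": 0,"ay": 0,"az": 0,"dx": 0,"dy": 0,"dz": 0.08,"hand": 1},
    {"ax": 0,"ay": 0,"az": 0,"dx": 0,"dy": 0,"dz": 0.15,"hand": 1},
    {"ax": 0,"ay": 0,"az": 0,"dx": 0,"dy": 0,"dz": 0.15,"hand": 1},
  ],
)

```text
clock: 33.95
eef_pos: [521.6, -27.1, 64.0]
tool_rot: [-3.141, 0.002, -2.983]
force: [-2.9, -0.3, 12.0]
width: 42.1
gripper_force: 62.6
```

Contact. I release, rise and close the fingers, then go to the push start.

send_rows(
  series=[
    {"ax": 0,"ay": 0,"az": 0,"dx": 0,"dy": 0,"dz": -0.15,"hand": 0.4},
    {"ax": 0,"ay": 0,"az": 0,"dx": 0,"dy": 0,"dz": -0.15,"hand": 0.2},
    {"ax": 0,"ay": 0,"az": 0,"dx": 0,"dy": 0,"dz": -0.15,"hand": 0},
    {"ax": 0,"ay": 0,"az": 0,"dx": 0,"dy": 0,"dz": -0.2,"hand": 0},
    {"ax": 0,"ay": 0,"az": 0,"dx": 0,"dy": 0,"dz": -0.5,"hand": 0},
    {"ax": 0,"ay": 0,"az": 0,"dx": 0,"dy": 0,"dz": -2,"hand": 0},
    {"ax": 0,"ay": 0,"az": 0,"dx": 0,"dy": 0,"dz": -5,"hand": 0},
    {"ax": 0,"ay": 0,"az": 0,"dx": 0,"dy": 0,"dz": -8,"hand": 0},
    {"ax": 0,"ay": 0,"az": 0,"dx": 0,"dy": 0,"dz": -11,"hand": 0.5},
    {"ax": 0,"ay": 0,"az": 0,"dx": 0,"dy": 0,"dz": -12,"hand": 1},
  ],
)

```text
clock: 34.95
eef_pos: [522.5, -26.8, 185.1]
tool_rot: [-3.141, 0.005, -2.982]
force: [0.2, 0.1, -0.9]
width: 59.0
gripper_force: 0.0
```

```bash
python3 - <<'E'
from h import *
pol();b=np.radians(128);p=C+145*np.array([np.cos(b),np.sin(b)]);print(rows([*p,36],b));print(spokes("side",189.6))
E
```

```text
clk 34.95 r 76.3 ang 189.3 z 185.1 yaw 189.1 F [ 0.2  0.1 -0.9] q7 1.32 w 59.01069765761573
(array([-0.55, 12.73, 14.9 ]), array([0.002, 0.004, 1.067]))
[(190, 0.2, 175, 40), (235, -0.0, 176, 13), (325, 0.3, 175, 30)]
```

send_rows(
  series=[
    {"ax": 0,"ay": 0,"az": 0.14,"dx": 1,"dy": 2,"dz": 0,"hand": 1},
    {"ax": 0,"ay": 0,"az": 0.28,"dx": 2,"dy": 5,"dz": 0,"hand": 1},
    {"ax": 0,"ay": 0,"az": 0.42,"dx": 2,"dy": 8,"dz": 0,"hand": 1},
    {"ax": 0,"ay": 0,"az": 0.56,"dx": 1,"dy": 11,"dz": 0,"hand": 1},
    {"ax": 0,"ay": 0,"az": 0.7,"dx": -0.5,"dy": 12.7,"dz": 0,"hand": 1},
    {"ax": 0,"ay": 0,"az": 0.84,"dx": -0.5,"dy": 12.7,"dz": 0,"hand": 1},
    {"ax": 0,"ay": 0,"az": 0.98,"dx": -0.5,"dy": 12.7,"dz": 1,"hand": 1},
    {"ax": 0,"ay": 0,"az": 1.07,"dx": -0.5,"dy": 12.7,"dz": 3,"hand": 1},
    {"ax": 0,"ay": 0,"az": 1.07,"dx": -0.5,"dy": 12.7,"dz": 5,"hand": 1},
    {"ax": 0,"ay": 0,"az": 1.07,"dx": -0.5,"dy": 12.7,"dz": 6,"hand": 1},
  ],
)

```text
clock: 36.0
eef_pos: [504.1, 98.7, 119.9]
tool_rot: [-3.138, -0.001, 2.231]
force: [-1.0, -0.4, 0.7]
width: 0.2
gripper_force: 0.0
```

```bash
python3 - <<'E'
from h import *
pol();b=np.radians(128);p=C+145*np.array([np.cos(b),np.sin(b)]);print(rows([*p,37],b))
E
```

```text
clk 36.0 r 147.0 ang 129.6 z 119.9 yaw 127.8 F [-1.  -0.4  0.7] q7 0.2 w 0.20551381141363684
(array([-0.2 ,  0.45,  8.29]), array([-0.004, -0.001, -0.003]))
```

send_rows(
  series=[
    {"ax": 0,"ay": 0,"az": 0,"dx": -0.1,"dy": 0.4,"dz": 3,"hand": 1},
    {"ax": 0,"ay": 0,"az": 0,"dx": -0.1,"dy": 0.4,"dz": 6,"hand": 1},
    {"ax": 0,"ay": 0,"az": 0,"dx": -0.1,"dy": 0.4,"dz": 8,"hand": 1},
    {"ax": 0,"ay": 0,"az": 0,"dx": -0.1,"dy": 0.4,"dz": 8.4,"hand": 1},
    {"ax": 0,"ay": 0,"az": 0,"dx": -0.1,"dy": 0.4,"dz": 8.4,"hand": 1},
  ],
)

```text
clock: 36.5
eef_pos: [509.0, 100.7, 37.7]
tool_rot: [-3.14, -0.001, 2.231]
force: [0.2, 0.4, 0.2]
width: -0.1
gripper_force: 0.0
```

send_rows(
  series=[
    {"ax": 0,"ay": 0,"az": -0.105,"dx": -0.08,"dy": -1.52,"dz": 0,"hand": 1},
    {"ax": 0,"ay": 0,"az": -0.209,"dx": -0.32,"dy": -3.01,"dz": 0,"hand": 1},
    {"ax": 0,"ay": 0,"az": -0.314,"dx": -0.71,"dy": -4.48,"dz": 0,"hand": 1},
    {"ax": 0,"ay": 0,"az": -0.419,"dx": -1.25,"dy": -5.9,"dz": 0,"hand": 1},
    {"ax": 0,"ay": 0,"az": -0.524,"dx": -1.94,"dy": -7.25,"dz": 0,"hand": 1},
    {"ax": 0,"ay": 0,"az": -0.628,"dx": -2.77,"dy": -8.52,"dz": 0,"hand": 1},
    {"ax": 0,"ay": 0,"az": -0.733,"dx": -3.72,"dy": -9.7,"dz": 0,"hand": 1},
    {"ax": 0,"ay": 0,"az": -0.838,"dx": -4.79,"dy": -10.78,"dz": 0,"hand": 1},
    {"ax": 0,"ay": 0,"az": -0.942,"dx": -5.98,"dy": -11.73,"dz": 0,"hand": 1},
    {"ax": 0,"ay": 0,"az": -1.047,"dx": -7.25,"dy": -12.56,"dz": 0,"hand": 1},
  ],
)

```text
clock: 37.5
eef_pos: [455.0, -33.7, 39.6]
tool_rot: [-3.141, 0.002, -3.0]
force: [-1.4, 1.7, 1.6]
width: -0.2
gripper_force: 1.3
```

```bash
python3 - <<'E'
from h import *
pol();s=read_state();b=np.radians(226.5);p=C+143*np.array([np.cos(b),np.sin(b)]);print(rows([*p,s["eef_pos"][2]],b))
E
```

```text
clk 37.5 r 144.1 ang 187.7 z 39.6 yaw 188.1 F [-1.4  1.7  1.6] q7 0.95 w -0.21815995592016807
(array([-3.2 , -8.99,  0.01]), array([-0.001,  0.001, -0.67 ]))
```

send_rows(
  series=[
    {"ax": 0,"ay": 0,"az": -0.07,"dx": -0.04,"dy": -1.01,"dz": 0,"hand": 1},
    {"ax": 0,"ay": 0,"az": -0.14,"dx": -0.14,"dy": -2.02,"dz": 0,"hand": 1},
    {"ax": 0,"ay": 0,"az": -0.209,"dx": -0.32,"dy": -3.01,"dz": 0,"hand": 1},
    {"ax": 0,"ay": 0,"az": -0.279,"dx": -0.56,"dy": -4.0,"dz": 0,"hand": 1},
    {"ax": 0,"ay": 0,"az": -0.349,"dx": -0.87,"dy": -4.96,"dz": 0,"hand": 1},
    {"ax": 0,"ay": 0,"az": -0.419,"dx": -1.25,"dy": -5.9,"dz": 0,"hand": 1},
    {"ax": 0,"ay": 0,"az": -0.489,"dx": -1.7,"dy": -6.81,"dz": 0,"hand": 1},
    {"ax": 0,"ay": 0,"az": -0.559,"dx": -2.2,"dy": -7.68,"dz": 0,"hand": 1},
    {"ax": 0,"ay": 0,"az": -0.628,"dx": -2.77,"dy": -8.5,"dz": 0,"hand": 1},
    {"ax": 0,"ay": 0,"az": -0.66,"dx": -3.1,"dy": -8.85,"dz": 0,"hand": 1},
  ],
)

```text
clock: 38.5
eef_pos: [498.4, -118.2, 39.6]
tool_rot: [-3.139, 0.0, -2.345]
force: [-1.8, -1.0, 1.4]
width: -0.2
gripper_force: 1.1
```

```bash
python3 - <<'E'
from h import *
pol();print(spokes("side",189.6));pol()
E
```

```text
clk 38.5 r 143.6 ang 226.2 z 39.6 yaw 225.6 F [-1.8 -1.   1.4] q7 1.68 w -0.21351897640004355
[(235, -0.8, 176, 37), (280, -0.8, 174, 12), (325, -0.6, 175, 28)]
clk 38.55 r 143.6 ang 226.5 z 39.5 yaw 225.6 F [-0.8  0.1  0.8] q7 1.68 w 0.26072702990075347
```

send_rows(
  series=[
    {"ax": 0,"ay": 0,"az": 0,"dx": 0,"dy": -0.1,"dz": 0,"hand": 1},
    {"ax": 0,"ay": 0,"az": 0,"dx": 0,"dy": -0.15,"dz": 0,"hand": 1},
    {"ax": 0,"ay": 0,"az": 0,"dx": 0,"dy": -0.15,"dz": 0,"hand": 1},
    {"ax": 0,"ay": 0,"az": 0,"dx": 0,"dy": 0.3,"dz": 0,"hand": 1},
    {"ax": 0,"ay": 0,"az": 0,"dx": 0,"dy": 0.5,"dz": -3,"hand": 1},
    {"ax": 0,"ay": 0,"az": 0,"dx": 0,"dy": 0.5,"dz": -8,"hand": 1},
    {"ax": 0,"ay": 0,"az": 0,"dx": 1,"dy": 0.5,"dz": -13,"hand": 1},
    {"ax": 0,"ay": 0,"az": 0,"dx": 2,"dy": 0,"dz": -18,"hand": 1},
    {"ax": 0,"ay": 0,"az": 0,"dx": 3,"dy": -4,"dz": -22,"hand": 1},
    {"ax": 0,"ay": 0,"az": 0,"dx": 3,"dy": -8,"dz": -24,"hand": 1},
  ],
)

```text
clock: 39.55
eef_pos: [531.5, -192.5, 280.1]
tool_rot: [-3.138, -0.0, -2.344]
force: [1.8, 0.1, 0.0]
width: 0.3
gripper_force: 0.0
```

```bash
python3 - <<'E'
from h import *
pol();print(spokes("side",189.6))
t=shot("scene")["pixels"][:,:,::-1];b=shot("side")["pixels"][:,:,::-1]
cv2.imwrite("pics/fin.png",np.vstack([cv2.resize(t[165:255,160:480],(800,225),interpolation=2),cv2.resize(b[110:260,170:440],(640,355),interpolation=2)[:, :].copy() if 0 else np.pad(cv2.resize(b[110:260,170:440],(640,355),interpolation=2),((0,0),(0,160),(0,0)))]))
E
```

```text
clk 39.55 r 189.9 ang 249.6 z 280.1 yaw 225.7 F [1.8 0.1 0. ] q7 2.17 w 0.29505124542628636
[(235, -0.3, 175, 40), (325, -0.3, 175, 30)]
```

View pics/fin.png

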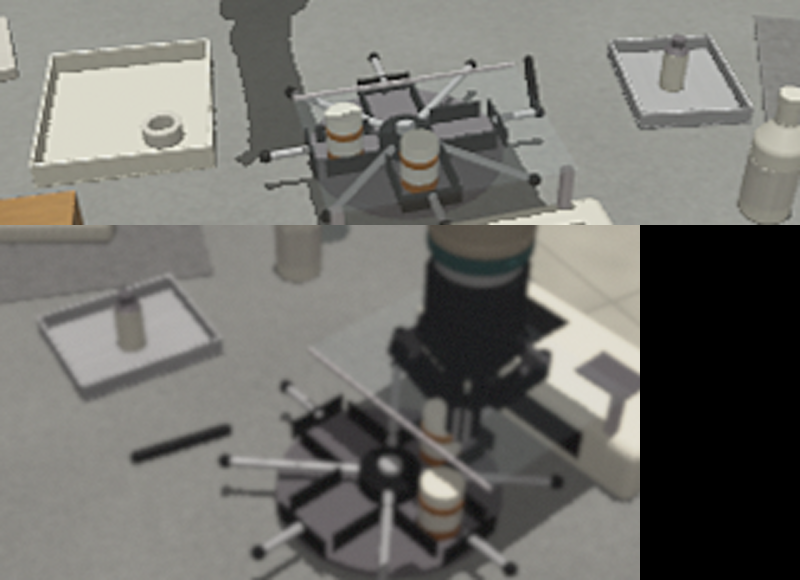

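The final view shows:
- **Jars:** both stand upright in the right (340,130) and rear (418,160) bays, and the bay at the front (385,95) is empty.
- **Bottle:** upright in the tray at (675,70).
- **Roll and marker:** the roll is alone in the bin, and the marker has not moved.

```bash
python3 -c "
from cell import *
print(finish_job())"
```

```text
the job is handed in; nothing more can be done
None
```

The job is handed in at about 40 s: the bottle went upright into the tray first, then both jars present were loaded upright into the right and rear bays; the empty front bay is within about 0.5° of square, and the roll and marker were left where they lay.

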